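# Set the worn bench slide to its index, taking up the backlash

### The arm

A 7-joint arm with a two-finger parallel gripper is mounted at the origin on the work surface. World frame = base frame: x ahead of the robot, y to its left, z up, the work surface at z = 0. Lengths are in m, angles in rad, forces in N, time in s.
With the tool pointing down it reaches from about 0.4 to 0.875 m from the base axis. Payload 19.3 kg.
Tool frame: the origin (TCP) lies at the very end of the fingers, on their centre line; the grasp point (between the pads) lies 19 mm behind it; z points along the fingers, x is the direction in which the jaws open and shut, and the axes are right-handed (so a half turn about z gives the same grasp; the last joint's range is limited). The gripper opens to 85 mm and grips with 20 to 120 N. Pads are 22 mm wide; open, the fingers measure 114 mm over their backs; the gripper's body (76 mm by 85 mm) begins 54 mm behind the grasp point. The pads swing forward as they close: fully open they stand 13 mm farther back than shut.
Start: joints at [-1.341, 0.521, -0.036, 1.599, 0.021, 1.021, -0.113], TCP at [0.185, 0.597, 0.231] pointing down, gripper open.
Joint ranges: [-2.91, 2.91], [-0.3, 2.13], [-1.5, 1.42], [0.17, 2.43], [-1.26, 4.41], [0.16, 1.93], [-2.52, 2.52]. Speed limits (rad/s): [1.89, 1.89, 2.39, 2.39, 3.01, 3.01, 3.01].

### API

Orientations are given as [roll, pitch, yaw] about the fixed x, y, z axes, in that order (R = Rz(yaw) Ry(pitch) Rx(roll)).
In Python, from workcell import observe, eyes, job_done gives the robot as it stands. The module is installed in compiled form; this text tells all that it offers.
- The arm moves only by the shell command python3 -m pendant 'ROWS' [FORCE]. ROWS is JSON, a list of rows, each an object of numbers: "dx", "dy", "dz": the shift along the tool's x, y, z in mm; "ax", "ay", "az": the turn, a rotation vector about the tool's x, y, z in degrees; "claw": the finger opening in mm, from 0 to 85.4. A call has 1 to 10 rows; each row is the pose to reach, as a shift and turn from the pose commanded when the call began, along the tool's axes at that moment; what a row does not reach only later rows make up. A row lasts 1/12 s, in which the tool goes at most 41.7 mm and 7.16 degrees, less where a joint would pass 70% of its speed; a pose out of reach is approached as far as the arm can. A call with a gripper value outside its range is refused whole. The fingers move at their own pace and stop on an object; FORCE is the grip in N (left out, the last holds). Time passes only in rows, so rows that repeat a pose let the fingers close. It gives the time, the measured TCP pose, the force and the opening at its end, in the units of the state.
- observe(): the state, without advancing time (a new reading comes with each control period).
- eyes.grab_frame(name): name is "side" or "top" or "wrist"; returns a dict with "image" (400x640x3 uint8, blue, green, red), "fovy" (degrees; the focal length in pixels is half the picture's height over the tangent of half this angle, whatever the lens; pixels are square), "cx", "cy" (the principal point, pixels), "view" (4x4, takes a point from world to camera coordinates). Camera axes: x right, y up, looking along -z (the intrinsics and any distortion apply to the point x, -y, -z); pixel columns grow to the right and rows downward; lengths in m; the calibration is good to about 2 mm. The wrist camera is an equidistant fisheye: a pixel r from the principal point sees the ray r / f radians off the axis. A picture is of the moment at which its call begins. There is no depth.
- job_done(): hands the job in, once; it reports no verdict.
The state is a dict: "clock": time; "qpos": joint angles; "qd": joint speeds; "joint_efforts": joint torques, N m; "position": TCP position; "tool_rot": TCP orientation; "force": force on the tool from outside, world axes, zero at the start; "moment": the same for the moment, N m; "grip_width": finger opening in m.
Only numpy, scipy, OpenCV 4.12 (cv2) and the standard library are available. Lean on these libraries where they do the work, as an engineer would, in place of code of your own. Each camera call takes 0.05 s, during which the arm holds its last target.

### The job

Lift the spanner off the slide's bed and lay it flat in the tool tray. Then crank the handwheel counter-clockwise until the saddle's pointer is at least 10 mm past the index fin, bring it back clockwise so that the pointer lines up with the index, and leave the wheel with its play taken up clockwise. Last, swing the saddle's lock lever over to its stop; leave the index and everything else on the bench where they are.

Things in the scene. Friction and masses are not known exactly. Their poses are not given: they have to be found in the camera images.
- bench_slide: Fixed grey bench slide, 450 mm long. Origin: on the table under the bed; x away from the robot, y along the bed, z up at yaw 0. Bed: flat top 110 mm wide (x) at z 70 mm, y -100 to 200, low end plate to z 90 at y 206. Scale bar beside it at x 97 to 117, z up to 70. Gearbox with the handwheel at the -y end; a steel saddle rides on the bed (see pointer).
- guard (a point): Middle of the upper edge of a clear guard plate, 130 mm wide in x, 4 mm thick, standing between wheel and saddle. It leans over the wheel parallel to the wheel's axis, from bench slide y -55, z 202 mm up to here at y -114, z 287: so work the crank with the tool tilted along the wheel's axis.
- wheel_hub (a point): Centre of the steel handwheel's hub face, fixed in the bench slide at (0, -178, 151) mm. Rim 152 mm across outside; rim top 2 mm above the hub face. This z is the wheel's axis, out of the face, 35 deg from vertical, leaning to the bench slide's -y. Its x points from the hub towards the crank, whose axis is 68 mm out.
- pinion (a joint): Angle of the shaft behind the handwheel, rad, positive counter-clockwise seen facing the wheel. It carries the saddle 24 mm per rad: counter-clockwise drives it to +y of the bench slide, away from the wheel. Turning takes about 0.35 N m (5 N at the crank), 0.1 N m within the play. Range -1.3 to 4.1; stays where left.
- crank_grip (a point): Middle of the crank's grip: a black freely revolving sleeve, 24 mm diameter, 54 mm long, standing on the wheel's rim parallel to its axis. This point is 36 mm above the hub face's plane, 34 mm above the rim's top, 21 mm below the sleeve's end. z points out along the axis; x and y turn with the sleeve.
- handwheel (a joint): Free play of the handwheel against its shaft, rad: -0.25 to +0.25. +0.25 means the play is taken up counter-clockwise, -0.25 taken up clockwise; between, the wheel turns without moving the saddle. The wheel stays where it is left.
- pointer (a point): Tip of the saddle's pointer: upright steel fin 6 mm wide in y, top at z 120 mm; this point is at the top of its +x edge (bench slide x 84). It moves along y with the saddle, a steel plate 130 x 110 mm on the bed carrying an aluminium gear housing, top at z 155; the saddle reaches 55 mm each way in y from this point.
- index (a point): Tip of the index: a matching steel fin 6 mm wide in y, top at z 120 mm, on a clip set somewhere along the scale bar, 4.5 mm beyond the pointer in x; this point is at the top of its -x edge. Axes as the bench slide. It must stay where it is. The pointer starts 25 to 75 mm on the -y side (wheel side) of it.
- lock_lever (a joint): Saddle lock lever on the robot's side of the saddle, turning about a vertical axis, rad: 0 = open, arm pointing to -x of the bench slide; grows clockwise from above, the arm's end swinging to +y; 1.3 = stop (locked). Friction about 0.1 N m (1.5 N at the handle); stays where left.
- lock_handle (a point): On the axis of the lock lever's upright black handle (18 mm diameter, 50 mm tall, z 96 to 146 mm), 70 mm from the pivot; this point is at z 132 mm, 14 mm below its top. It rides along with the saddle.
- lock_pivot (a point): Pivot axis of the lock lever at z 132 mm; it rides on the saddle at bench slide x -77 mm, at the pointer's y.
- spanner: Loose double ring spanner, plain steel, 174 mm long, lying flat across the bed in the saddle's way. Shaft 16 mm wide, 10 mm thick, ends 34 mm across. 0.15 to 0.3 kg. Origin: underside, middle; x along its length, z up.
- tool_tray: Open grey tool tray, 250 mm (x) by 130 mm (y), 32 mm high, walls 4 mm, floor 4 mm thick, empty, does not slide. On the table to the left or right of the slide. Origin: underside, centre.
- oil_bottle: Bystander: white plastic bottle, 56 mm diameter, 150 mm tall, beyond the slide. Origin underside centre.
- bearing: Bystander: steel bearing ring, 70 mm across, 18 mm high. Origin underside centre.
- socket: Bystander: steel socket, 38 mm diameter, 60 mm tall, standing. Origin underside centre.
- mallet: Bystander: mallet with wooden handle and dark head, 240 mm long, lying.
- driver: Bystander: screwdriver with black handle, 190 mm long, lying.
- grease_tin: Bystander: steel tin, 72 mm diameter, 60 mm tall. Origin underside centre.
- hub_flange: Bystander: dark steel hub flange, 100 mm across, 40 mm high. Origin underside centre.
Not all that is in view belongs to the job. What is meant by the spanner is not orange or turquoise, and is the larger of those in its own colour.

How it is judged:
On the way, in this order (a step that is already met when the one before it is completed fails the run):
1. the spanner lies flat in the tray, let go (x of spanner in the frame of tool_tray between -0.07 and 0.07 m and y of spanner in the frame of tool_tray between -0.055 and 0.055 m and z of spanner in the frame of tool_tray below 0.022 m and (angle between spanner's own z axis and vertical below 0.2 rad or angle between spanner's own z axis and vertical above 2.94 rad) and linear speed of spanner below 0.02 m/s and contact force between the fingers and spanner below 0.2 N), for 0.2 s.
2. the pointer has been wound at least 8 mm past the index (y of pointer in the frame of index above 0.008 m), for 0.05 s.
3. the pointer is back in line with the index within 3 mm, with the play taken up clockwise (y of pointer in the frame of index between -0.003 and 0.003 m and value of joint handwheel below -0.15 rad), for 0.2 s.
4. the lock lever is over at its stop (above 1.1 rad) (value of joint lock_lever above 1.1 rad), for 0.1 s.
At the end, for the whole second after the job is handed in: Spanner released and at rest, flat in the tray (middle within 70 mm lengthwise and 55 mm across of the tray's centre); pointer within 3 mm of the index along the bed; handwheel play taken up clockwise (joint handwheel below -0.15 rad); lock lever above 1.1 rad; index within 3 mm of where it was (all of step 1 and all of step 3 and value of joint lock_lever above 1.1 rad and distance of index from where it was at the start of the episode below 0.003 m); the robot touches nothing.
It fails at once if the index is shifted by more than 3 mm (distance of index from where it was at the start of the episode above 0.003 m).
It fails at once if a bystander is moved by more than 30 mm (distance of any of oil_bottle, bearing, socket, mallet, driver, grease_tin, hub_flange from where it was at the start of the episode above 0.03 m).
It also fails if it takes over 72 s, if anything falls off the work surface, if the arm or the gripper's body presses on something with over 40 N, if the wrist force passes 120 N, or if a joint passes its speed limit or range.

## Working session

There is one attempt and no reset: what is moved stays moved. The work goes in short steps, Python scripts to look and compute and a shell command to move; the robot and the scene stay as the last step left them, time stands still between calls to the robot, and variables do not carry over. Pictures are saved under pics/ and viewed, and the job is handed in when it is done.

```bash
mkdir -p pics; ls; cat > h.py <<'E'
import numpy as np,cv2
from workcell import observe,eyes,job_done
from scipy.spatial.transform import Rotation as R
def grab(n,save=None):
    f=eyes.grab_frame(n)
    if save: cv2.imwrite('pics/'+save,f['image'])
    return f
def ray(f,u,v,fish=False):
    fl=200/np.tan(np.radians(f['fovy']/2)); V=np.array(f['view'])
    a=(u-f['cx'])/fl;b=(v-f['cy'])/fl
    if fish:
        r=np.hypot(a,b); s=np.sin(r)/r if r>1e-9 else 1
        d=np.array([a*s,-b*s,-np.cos(r)])
    else: d=np.array([a,-b,-1.])
    Rm=V[:3,:3]; o=-Rm.T@V[:3,3]; d=Rm.T@d
    return o,d/np.linalg.norm(d)
def onz(f,u,v,z,fish=False):
    o,d=ray(f,u,v,fish); return o+d*(z-o[2])/d[2]
def tri(*rs):
    A=np.zeros((3,3));b=np.zeros(3)
    for o,d in rs:
        P=np.eye(3)-np.outer(d,d);A+=P;b+=P@o
    p=np.linalg.solve(A,b)
    return p,[np.linalg.norm((np.eye(3)-np.outer(d,d))@(p-o)) for o,d in rs]
def proj(f,p,fish=False):
    fl=200/np.tan(np.radians(f['fovy']/2)); V=np.array(f['view'])
    c=V[:3,:3]@np.array(p)+V[:3,3]; x,y,z=c[0],-c[1],-c[2]
    if fish:
        r=np.hypot(x,y);t=np.arctan2(r,z);return f['cx']+fl*t*x/r,f['cy']+fl*t*y/r
    return f['cx']+fl*x/z,f['cy']+fl*y/z
E
python3 - <<'E'
from h import *
for n in ['side','top','wrist']:
    f=grab(n,n+'0.png'); print(n,f['fovy'],f['cx'],f['cy'],np.round(f['view'],3).tolist())
print(observe())
E
```

```text
pics
side 47.664019452645086 325.1236043547195 194.64916302134824 [[-0.998, -0.061, 0.011, 0.56], [0.054, -0.773, 0.632, -0.084], [-0.03, 0.632, 0.775, -1.724], [0.0, 0.0, 0.0, 1.0]]
top 47.90233589755286 325.08477755152694 186.39111739229693 [[0.024, -1.0, -0.018, 0.087], [0.983, 0.02, 0.183, -0.561], [-0.183, -0.022, 0.983, -1.32], [0.0, 0.0, 0.0, 1.0]]
wrist 65.70646984690485 318.8445356972075 198.38414744102624 [[0.296, 0.955, -0.001, -0.624], [-0.905, 0.28, -0.32, 0.041], [-0.305, 0.095, 0.948, -0.38], [0.0, 0.0, 0.0, 1.0]]
{'clock': 0.15, 'qpos': array([-1.34116989,  0.52185539, -0.03630296,  1.5998555 ,  0.02121094,
        1.02109507, -0.11276461]), 'qd': array([-0.00077569, -0.00229764,  0.00084132, -0.00217344,  0.00058856,
       -0.00121116, -0.00064525]), 'joint_efforts': array([ 2.42639901e-03, -9.27393651e+01,  1.98067121e+00, -3.70055544e+01,
        1.79337646e-02,  6.36463839e-03, -3.06008701e-05]), 'position': array([0.18456931, 0.59687361, 0.23087947]), 'tool_rot': array([3.14151642e+00, 8.24703253e-04, 1.27097704e+00]), 'force': array([ 0.19868172, -0.26420602, -0.22377188]), 'moment': array([ 0.01051971,  0.00505624, -0.00723914]), 'grip_width': 0.08544387620330596}
```

View pics/side0.png

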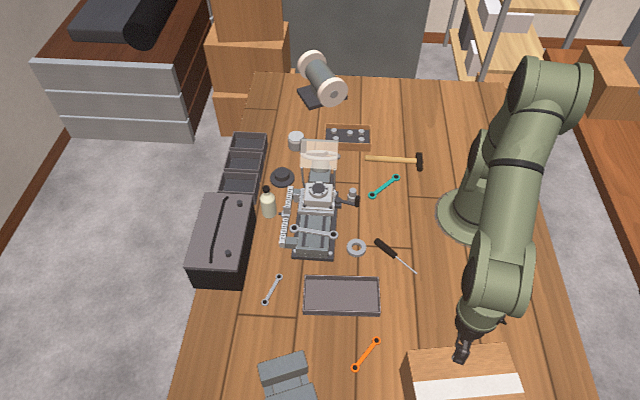

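View pics/top0.png

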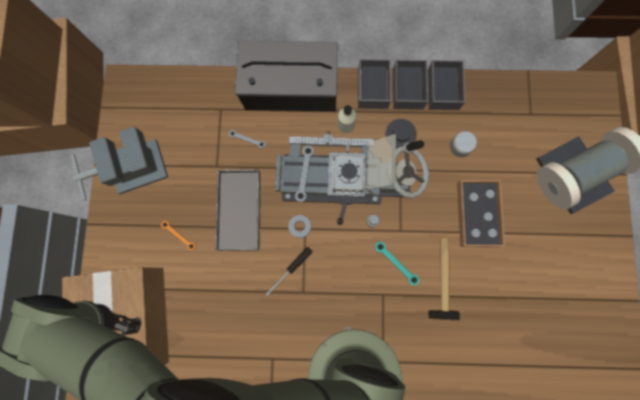

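View pics/wrist0.png

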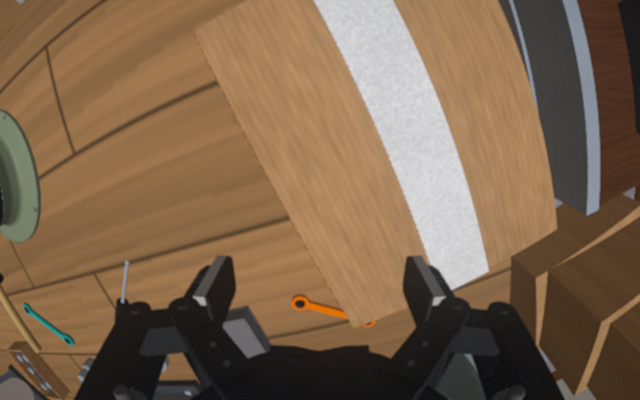

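Top: spanner across the bed at about (305,173), wheel at about (408,172), tray at (239,210), lock handle at about (341,220). Side: spanner at about (314,231), tray at (342,295). Zooming in.

```bash
python3 - <<'E'
import cv2
a=cv2.imread('pics/top0.png')[110:270,210:450]; cv2.imwrite('pics/topz.png',cv2.resize(a,None,fx=3.3,fy=3.3,interpolation=cv2.INTER_CUBIC))
a=cv2.imread('pics/side0.png')[120:325,255:425]; cv2.imwrite('pics/sidez.png',cv2.resize(a,None,fx=2.9,fy=2.9,interpolation=cv2.INTER_CUBIC))
E
```

```text
(no output)
```

View pics/topz.png

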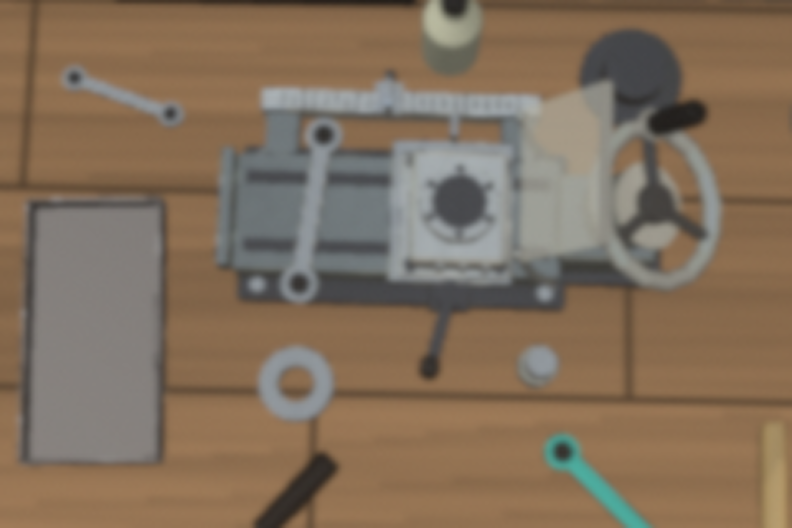

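View pics/sidez.png

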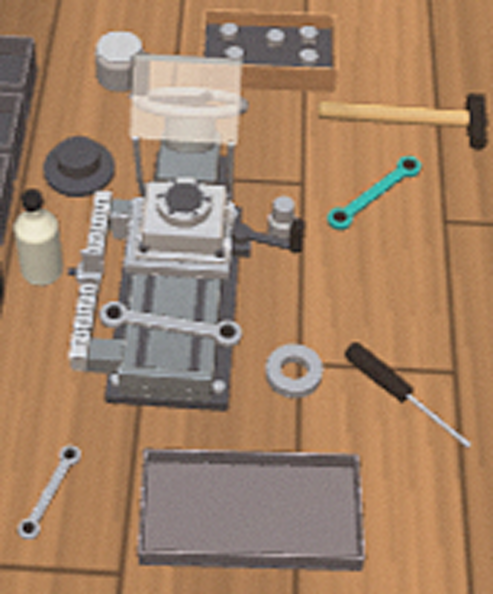

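```bash
python3 - <<'E'
from h import *
f=grab('top'); s=grab('side')
T=lambda x,y:(210+x/3.3,110+y/3.3)
S=lambda x,y:(255+x/2.9,120+y/2.9)
for n,p,z in [('ringA',(323,134),.08),('ringB',(298,284),.08),('tr',(30,201),.032),('tr',(163,199),.032),('tr',(160,462),.032),('tr',(22,462),.032),('idx',(389,90),.12),('ptr',(455,115),.12),('hubc',(652,200),.151),('handle',(429,364),.146),('bear',(296,383),.018),('bedend',(220,150),.09),('bedend',(220,268),.09)]:
    print(n,np.round(onz(f,*T(*p),z),4))
for n,p,z in [('ringA',(114,313),.08),('ringB',(229,331),.08),('tr',(145,453),.032),('tr',(361,455),.032),('tr',(363,560),.032),('tr',(139,556),.032),('ptr',(120,203),.12),('handle',(296,222),.146)]:
    print(n,np.round(onz(s,*S(*p),z),4))
for n,a,b in [('ringA',(323,134),(114,313)),('ringB',(298,284),(229,331)),('handle',(429,358),(296,225)),('drum',(460,200),(186,193))]:
    print(n,tri(ray(f,*T(*a)),ray(s,*S(*b))))
E
```

```text
ringA [0.6636 0.1531 0.08  ]
ringB [0.5234 0.1714 0.08  ]
tr [0.6057 0.4322 0.032 ]
tr [0.6101 0.3059 0.032 ]
tr [0.3634 0.2962 0.032 ]
tr [0.3605 0.4232 0.032 ]
idx [0.6946 0.0926 0.12  ]
ptr [0.6725 0.0332 0.12  ]
hubc [ 0.5912 -0.1362  0.151 ]
handle [0.4463 0.0528 0.146 ]
bear [0.4399 0.1749 0.018 ]
bedend [0.644 0.246 0.09 ]
bedend [0.5349 0.2413 0.09  ]
ringA [0.6605 0.1543 0.08  ]
ringB [0.5207 0.1709 0.08  ]
tr [0.6098 0.3148 0.032 ]
tr [0.3601 0.3006 0.032 ]
tr [0.3598 0.4302 0.032 ]
tr [0.605  0.4417 0.032 ]
ptr [0.6659 0.0149 0.12  ]
handle [0.447  0.0512 0.146 ]
ringA (array([0.66209601, 0.15342577, 0.07951884]), [np.float64(0.0015607442867095903), np.float64(0.001560744286709812)])
ringB (array([0.52193055, 0.1715419 , 0.08141686]), [np.float64(0.0012361252929103403), np.float64(0.0012361252929100727)])
handle (array([0.44917164, 0.05340519, 0.14381092]), [np.float64(0.0024805900208891476), np.float64(0.0024805900208892655)])
drum (array([0.58358534, 0.02941439, 0.16409723]), [np.float64(0.0014733099644627708), np.float64(0.0014733099644627333)])
```

```bash
cat >> h.py <<'E'
def rel(p,Rt,p0=None,R0=None):
    s=observe()
    p0=s['position'] if p0 is None else p0
    R0=R.from_euler('xyz',s['tool_rot']) if R0 is None else R0
    print('d mm',np.round(R0.inv().apply(np.array(p)-p0)*1000,1),'a deg',np.round(np.degrees((R0.inv()*Rt).as_rotvec()),2))
def down(yawdeg): return R.from_euler('xyz',[np.pi,0,np.radians(yawdeg)])
E
python3 - <<'E'
from h import *
rel([.592,.1625,.24],down(82.6))
E
```

```text
d mm [-294.7  517.6   -8.8] a deg [-0.    0.03 -9.78]
```

```bash
M='python3 -m pendant'
python3 -m pendant '[{"dx":-295,"dy":518,"dz":-9,"az":-9.8,"claw":50},{"dx":-295,"dy":518,"dz":-9,"az":-9.8,"claw":50},{"dx":-295,"dy":518,"dz":-9,"az":-9.8,"claw":50},{"dx":-295,"dy":518,"dz":-9,"az":-9.8,"claw":50},{"dx":-295,"dy":518,"dz":-9,"az":-9.8,"claw":50},{"dx":-295,"dy":518,"dz":-9,"az":-9.8,"claw":50},{"dx":-295,"dy":518,"dz":-9,"az":-9.8,"claw":50},{"dx":-295,"dy":518,"dz":-9,"az":-9.8,"claw":50},{"dx":-295,"dy":518,"dz":-9,"az":-9.8,"claw":50},{"dx":-295,"dy":518,"dz":-9,"az":-9.8,"claw":50}]' 40
python3 - <<'E'
from h import *
rel([.592,.1625,.24],down(82.6))
E
```

```text
d mm [-294.7  517.6   -8.8] a deg [-0.    0.03 -9.78]schema error: expected keys dx, dy, dz, ax, ay, az, claw
```

```bash
python3 -m pendant '[{"dx":-295,"dy":518,"dz":-9,"ax":0,"ay":0,"az":-9.8,"claw":50},{"dx":-295,"dy":518,"dz":-9,"ax":0,"ay":0,"az":-9.8,"claw":50},{"dx":-295,"dy":518,"dz":-9,"ax":0,"ay":0,"az":-9.8,"claw":50},{"dx":-295,"dy":518,"dz":-9,"ax":0,"ay":0,"az":-9.8,"claw":50},{"dx":-295,"dy":518,"dz":-9,"ax":0,"ay":0,"az":-9.8,"claw":50},{"dx":-295,"dy":518,"dz":-9,"ax":0,"ay":0,"az":-9.8,"claw":50},{"dx":-295,"dy":518,"dz":-9,"ax":0,"ay":0,"az":-9.8,"claw":50},{"dx":-295,"dy":518,"dz":-9,"ax":0,"ay":0,"az":-9.8,"claw":50},{"dx":-295,"dy":518,"dz":-9,"ax":0,"ay":0,"az":-9.8,"claw":50},{"dx":-295,"dy":518,"dz":-9,"ax":0,"ay":0,"az":-9.8,"claw":50}]' 40
python3 - <<'E'
from h import *
rel([.592,.1625,.24],down(82.6))
E
```

```text
clock: 1.08
position: [0.4706, 0.2914, 0.2378]
tool_rot: [3.141, -0.0, 1.442]
force: [0.8, 1.1, 0.4]
grip_width: 0.0498
d mm [-112.3  136.9   -2.2] a deg [ 0.01 -0.01  0.03]
```

```bash
python3 -m pendant '[{"dx":-112,"dy":137,"dz":-2,"ax":0,"ay":0,"az":0,"claw":50},{"dx":-112,"dy":137,"dz":-2,"ax":0,"ay":0,"az":0,"claw":50},{"dx":-112,"dy":137,"dz":-2,"ax":0,"ay":0,"az":0,"claw":50},{"dx":-112,"dy":137,"dz":-2,"ax":0,"ay":0,"az":0,"claw":50},{"dx":-112,"dy":137,"dz":-2,"ax":0,"ay":0,"az":0,"claw":50},{"dx":-112,"dy":137,"dz":-2,"ax":0,"ay":0,"az":0,"claw":50}]'
python3 - <<'E'
from h import *
grab('wrist','w1.png')
rel([.592,.1625,.24],down(82.6))
E
```

```text
clock: 1.58
position: [0.5931, 0.1606, 0.2392]
tool_rot: [3.141, 0.001, 1.437]
force: [0.1, 0.6, -0.5]
grip_width: 0.0503
d mm [-0.4  0.3 -0.8] a deg [-0.02  0.03 -0.14]
```

View pics/w1.png

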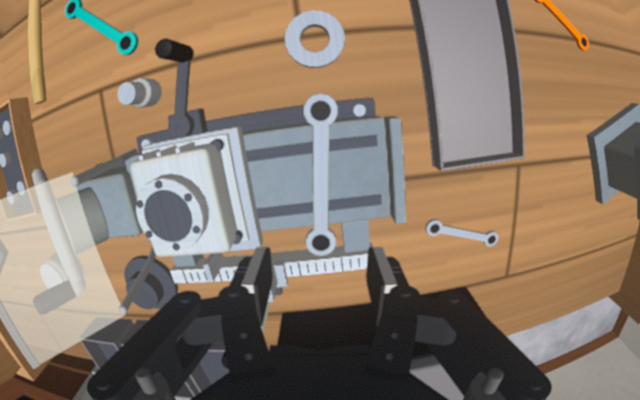

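Wrist view: spanner rings at (320,109) and (320,241) between the fingers, tray corners at (437,167) and (522,157), lock handle at (173,49).

```bash
cat > t.py <<'E'
E
python3 - <<'E'
from h import *
f=grab('wrist')
for n,p,z in [('ringB',(320,109),.08),('ringA',(320,241),.08),('tray',(437,167),.032),('tray',(522,157),.032),('endplate',(389,117),.09),('endplate',(402,222),.09),('endplateout',(397,117),.09),('endplateout',(405,220),.09),('bolt',(359,110),.03),('sb',(368,262),.07),('sb',(170,277),.07),('bed',(247,137),.07),('bed',(389,119),.07),('bed',(262,234),.07),('bed',(393,214),.07)]:
    print(n,np.round(onz(f,*p,z,True),4))
rel([.592,.1625,.076],down(82.6))
E
```

```text
ringB [0.521  0.1729 0.08  ]
ringA [0.659  0.1547 0.08  ]
tray [0.6057 0.3049 0.032 ]
tray [0.6046 0.4342 0.032 ]
endplate [0.5354 0.2368 0.09  ]
endplate [0.6445 0.2431 0.09  ]
endplateout [0.5361 0.2447 0.09  ]
endplateout [0.6427 0.2464 0.09  ]
bolt [0.5292 0.2162 0.03  ]
sb [0.6991 0.2059 0.07  ]
sb [ 0.6955 -0.047   0.07  ]
bed [0.5385 0.0952 0.07  ]
bed [0.5392 0.241  0.07  ]
bed [0.6473 0.0907 0.07  ]
bed [0.6427 0.2379 0.07  ]
d mm [ -1.8   1.5 163.3] a deg [-0.04  0.   -0.02]
```

```bash
python3 -m pendant '[{"dx":-1,"dy":2,"dz":164,"ax":0,"ay":0,"az":0,"claw":50},{"dx":-1,"dy":2,"dz":164,"ax":0,"ay":0,"az":0,"claw":50},{"dx":-1,"dy":2,"dz":164,"ax":0,"ay":0,"az":0,"claw":50},{"dx":-1,"dy":2,"dz":164,"ax":0,"ay":0,"az":0,"claw":50},{"dx":-1,"dy":2,"dz":164,"ax":0,"ay":0,"az":0,"claw":50},{"dx":-1,"dy":2,"dz":164,"ax":0,"ay":0,"az":0,"claw":8},{"dx":-1,"dy":2,"dz":164,"ax":0,"ay":0,"az":0,"claw":8},{"dx":-1,"dy":2,"dz":164,"ax":0,"ay":0,"az":0,"claw":8},{"dx":-1,"dy":2,"dz":164,"ax":0,"ay":0,"az":0,"claw":8}]' 50
python3 - <<'E'
from h import *
print(observe()['position'],observe()['force'])
rel([.485,.369,.24],down(92))
E
```

```text
clock: 2.43
position: [0.5937, 0.1641, 0.0781]
tool_rot: [3.139, -0.002, 1.442]
force: [-2.5, 0.4, 7.4]
grip_width: 0.0132
[0.59372796 0.16409487 0.07808266] [-2.54960496  0.41626095  7.36312003]
d mm [ 189.6 -133.7 -161.9] a deg [ 0.15 -0.08 -9.36]
```

```bash
python3 -m pendant '[{"dx":0,"dy":0,"dz":0,"ax":0,"ay":0,"az":0,"claw":5},{"dx":0,"dy":0,"dz":-30,"ax":0,"ay":0,"az":0,"claw":5},{"dx":0,"dy":0,"dz":-60,"ax":0,"ay":0,"az":0,"claw":5},{"dx":0,"dy":0,"dz":-60,"ax":0,"ay":0,"az":0,"claw":5}]' 60
python3 - <<'E'
from h import *
grab('wrist','w2.png');print(observe()['force'],observe()['grip_width'])
E
```

```text
clock: 2.77
position: [0.5956, 0.1642, 0.1425]
tool_rot: [3.134, -0.004, 1.442]
force: [1.5, -0.3, -1.4]
grip_width: 0.0124
[-0.63188001  0.6569866  -2.30809821] 0.012591730291279723
```

View pics/w2.png

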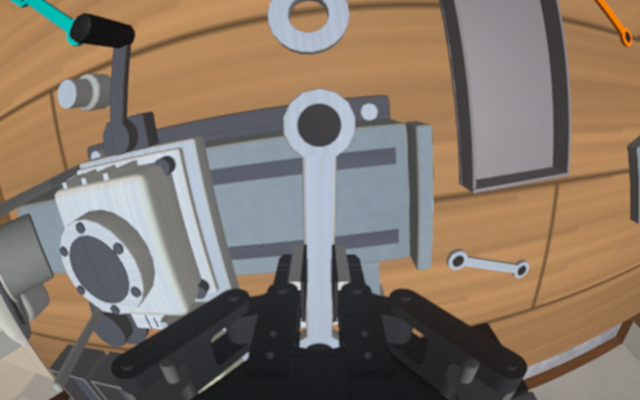

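```bash
python3 - <<'E'
from h import *
rel([.488,.368,.16],down(92))
E
```

```text
d mm [ 188.6 -131.9  -20.1] a deg [ 0.36 -0.15 -9.38]
```

```bash
python3 -m pendant '[{"dx":189,"dy":-132,"dz":-20,"ax":0.3,"ay":0,"az":-9.4,"claw":5},{"dx":189,"dy":-132,"dz":-20,"ax":0.3,"ay":0,"az":-9.4,"claw":5},{"dx":189,"dy":-132,"dz":-20,"ax":0.3,"ay":0,"az":-9.4,"claw":5},{"dx":189,"dy":-132,"dz":-20,"ax":0.3,"ay":0,"az":-9.4,"claw":5},{"dx":189,"dy":-132,"dz":-20,"ax":0.3,"ay":0,"az":-9.4,"claw":5},{"dx":189,"dy":-132,"dz":-20,"ax":0.3,"ay":0,"az":-9.4,"claw":5},{"dx":189,"dy":-132,"dz":-20,"ax":0.3,"ay":0,"az":-9.4,"claw":5},{"dx":189,"dy":-132,"dz":-20,"ax":0.3,"ay":0,"az":-9.4,"claw":5}]'
python3 - <<'E'
from h import *
grab('wrist','w3.png')
rel([.488,.368,.018],down(92))
E
```

```text
clock: 3.48
position: [0.4851, 0.3692, 0.1559]
tool_rot: [-3.137, -0.001, 1.609]
force: [-0.1, -0.3, -1.6]
grip_width: 0.0125
d mm [  0.3   2.7 137.7] a deg [-0.29 -0.01  0.06]
```

View pics/w3.png

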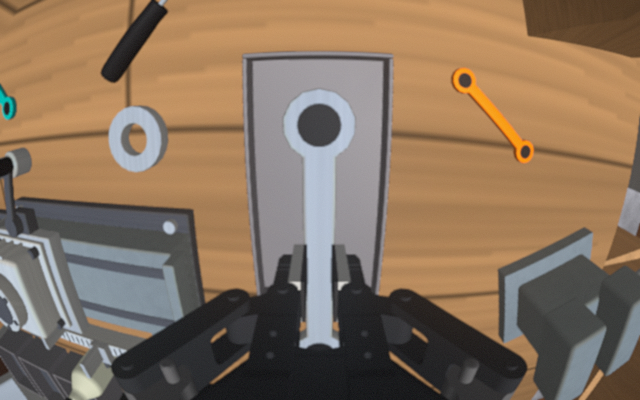

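The spanner is held along the tray's middle (ring at (320,124), tray between columns 245 and 393). Lower and release.

```bash
python3 -m pendant '[{"dx":0,"dy":3,"dz":70,"ax":0,"ay":0,"az":0,"claw":5},{"dx":0,"dy":3,"dz":110,"ax":0,"ay":0,"az":0,"claw":5},{"dx":0,"dy":3,"dz":140,"ax":0,"ay":0,"az":0,"claw":5},{"dx":0,"dy":3,"dz":142,"ax":0,"ay":0,"az":0,"claw":5},{"dx":0,"dy":3,"dz":142,"ax":0,"ay":0,"az":0,"claw":5},{"dx":0,"dy":3,"dz":142,"ax":0,"ay":0,"az":0,"claw":35},{"dx":0,"dy":3,"dz":142,"ax":0,"ay":0,"az":0,"claw":35},{"dx":0,"dy":3,"dz":142,"ax":0,"ay":0,"az":0,"claw":35},{"dx":0,"dy":3,"dz":90,"ax":0,"ay":0,"az":0,"claw":40},{"dx":0,"dy":3,"dz":0,"ax":0,"ay":0,"az":0,"claw":40}]'
python3 - <<'E'
from h import *
grab('wrist','w4.png')
E
```

```text
clock: 4.37
position: [0.4881, 0.3668, 0.0971]
tool_rot: [-3.134, 0.002, 1.606]
force: [0.1, 0.5, 1.1]
grip_width: 0.0401
```

View pics/w4.png

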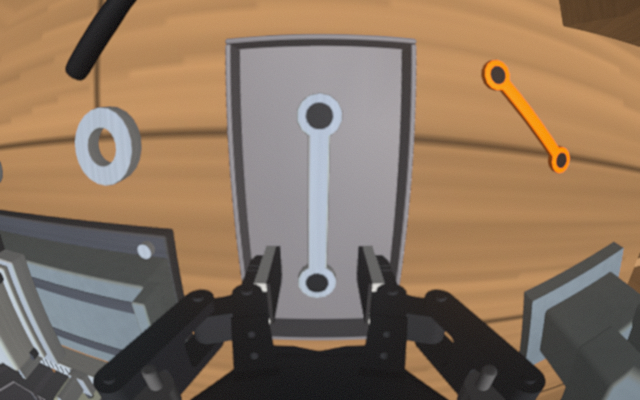

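```bash
cat >> h.py <<'E'
def tilt(yaw=0.,a=35.):  # tool along wheel axis, jaw along slide x
    a=np.radians(a)
    M=np.array([[1,0,0],[0,-np.cos(a),-np.sin(a)],[0,np.sin(a),-np.cos(a)]]).T
    M=np.column_stack([[1,0,0],[0,-np.cos(a),-np.sin(a)],[0,np.sin(a),-np.cos(a)]])
    return R.from_euler('z',yaw,degrees=True)*R.from_matrix(M)
E
python3 - <<'E'
from h import *
f=grab('wrist')
A=onz(f,320,115,.014,True);B=onz(f,317,282,.014,True);print(A,B,(A+B)/2,np.linalg.norm(A-B)); print(tilt().apply([0,0,1]))
V=np.array(f['view']);s=observe();o=-V[:3,:3].T@V[:3,3];R0=R.from_euler('xyz',s['tool_rot'])
print('cam in tool',R0.inv().apply(o-s['position']),R0.inv().apply(V[:3,:3].T@[0,0,-1]))
rel([.52,.1,.42],down(30))
E
```

```text
[0.42250458 0.36788451 0.014     ] [0.56809936 0.37025633 0.014     ] [0.49530197 0.36907042 0.014     ] 0.14561410030038496
[ 0.          0.57357644 -0.81915204]
cam in tool [-0.00054343 -0.08255185 -0.14455285] [-9.47655603e-04  3.18648746e-01  9.47872396e-01]
d mm [-268.3   19.6 -317.9] a deg [-0.07 -0.4  61.97]
```

```bash
python3 -m pendant '[{"dx":0,"dy":0,"dz":-40,"ax":0,"ay":0,"az":0,"claw":60},{"dx":-20,"dy":2,"dz":-80,"ax":0,"ay":0,"az":7,"claw":60},{"dx":-268,"dy":20,"dz":-318,"ax":0,"ay":0,"az":62,"claw":60},{"dx":-268,"dy":20,"dz":-318,"ax":0,"ay":0,"az":62,"claw":60},{"dx":-268,"dy":20,"dz":-318,"ax":0,"ay":0,"az":62,"claw":60},{"dx":-268,"dy":20,"dz":-318,"ax":0,"ay":0,"az":62,"claw":60},{"dx":-268,"dy":20,"dz":-318,"ax":0,"ay":0,"az":62,"claw":60},{"dx":-268,"dy":20,"dz":-318,"ax":0,"ay":0,"az":62,"claw":60},{"dx":-268,"dy":20,"dz":-318,"ax":0,"ay":0,"az":62,"claw":60},{"dx":-268,"dy":20,"dz":-318,"ax":0,"ay":0,"az":62,"claw":60}]'
python3 - <<'E'
from h import *
grab('wrist','w5.png')
rel([.59,-.25,.40],tilt())
print(observe()['qpos'])
E
```

```text
clock: 5.3
position: [0.5184, 0.1085, 0.4078]
tool_rot: [-3.138, 0.002, 0.517]
force: [0.7, -0.5, -0.0]
grip_width: 0.0601
d mm [-110.   342.    12.9] a deg [34.18  8.63 28.11]
[-0.58446974  0.2276102   0.35175041  1.59258214 -0.08125021  1.33191221
  0.28325758]
```

View pics/w5.png

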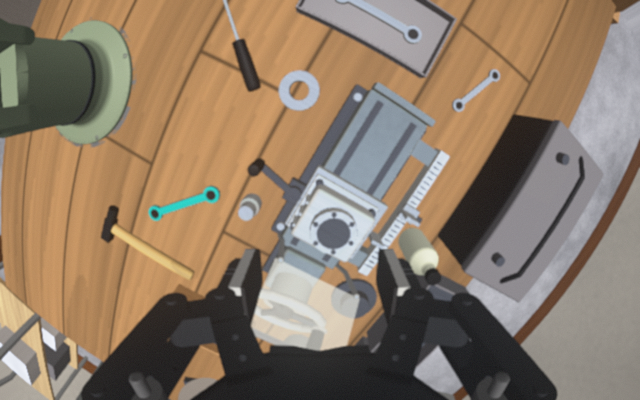

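Overview: slide runs diagonally, saddle at (335,225), lock handle (256,167), wheel at (295,310) behind the guard. Go on to a tilted pose above the wheel.

```bash
python3 -m pendant '[{"dx":-110,"dy":342,"dz":13,"ax":34.2,"ay":8.6,"az":28.1,"claw":60},{"dx":-110,"dy":342,"dz":13,"ax":34.2,"ay":8.6,"az":28.1,"claw":60},{"dx":-110,"dy":342,"dz":13,"ax":34.2,"ay":8.6,"az":28.1,"claw":60},{"dx":-110,"dy":342,"dz":13,"ax":34.2,"ay":8.6,"az":28.1,"claw":60},{"dx":-110,"dy":342,"dz":13,"ax":34.2,"ay":8.6,"az":28.1,"claw":60},{"dx":-110,"dy":342,"dz":13,"ax":34.2,"ay":8.6,"az":28.1,"claw":60},{"dx":-110,"dy":342,"dz":13,"ax":34.2,"ay":8.6,"az":28.1,"claw":60},{"dx":-110,"dy":342,"dz":13,"ax":34.2,"ay":8.6,"az":28.1,"claw":60},{"dx":-110,"dy":342,"dz":13,"ax":34.2,"ay":8.6,"az":28.1,"claw":60},{"dx":-110,"dy":342,"dz":13,"ax":34.2,"ay":8.6,"az":28.1,"claw":60}]'
python3 - <<'E'
from h import *
grab('wrist','w6.png')
rel([.59,-.25,.40],tilt())
print(observe()['qpos'])
E
```

```text
clock: 6.18
position: [0.5938, -0.248, 0.3895]
tool_rot: [-2.534, 0.012, 0.012]
force: [-0.9, 0.5, -0.1]
grip_width: 0.0603
d mm [ -4.3  -1.7 -10.7] a deg [0.15 0.96 0.3 ]
[ 0.30887218  0.70013497  0.47958849  1.1222492  -0.74170527  1.81574091
  0.74244129]
```

View pics/w6.png

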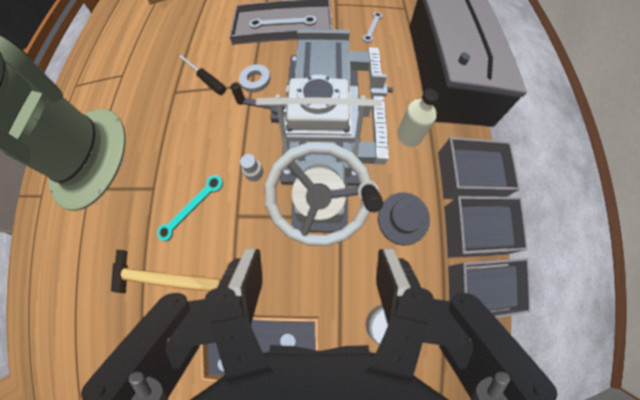

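```bash
python3 - <<'E'
import cv2
a=cv2.imread('pics/w6.png')[130:250,250:410]; cv2.imwrite('pics/w6z.png',cv2.resize(a,None,fx=5,fy=5,interpolation=cv2.INTER_CUBIC))
a=cv2.imread('pics/w6.png')[30:150,250:410]; cv2.imwrite('pics/w6y.png',cv2.resize(a,None,fx=5,fy=5,interpolation=cv2.INTER_CUBIC))
E
```

```text
(no output)
```

View pics/w6z.png

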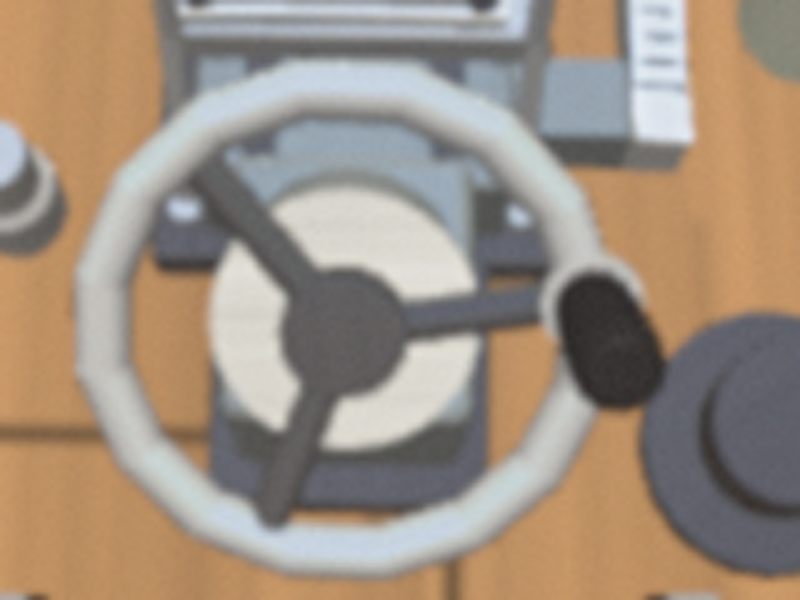

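View pics/w6y.png

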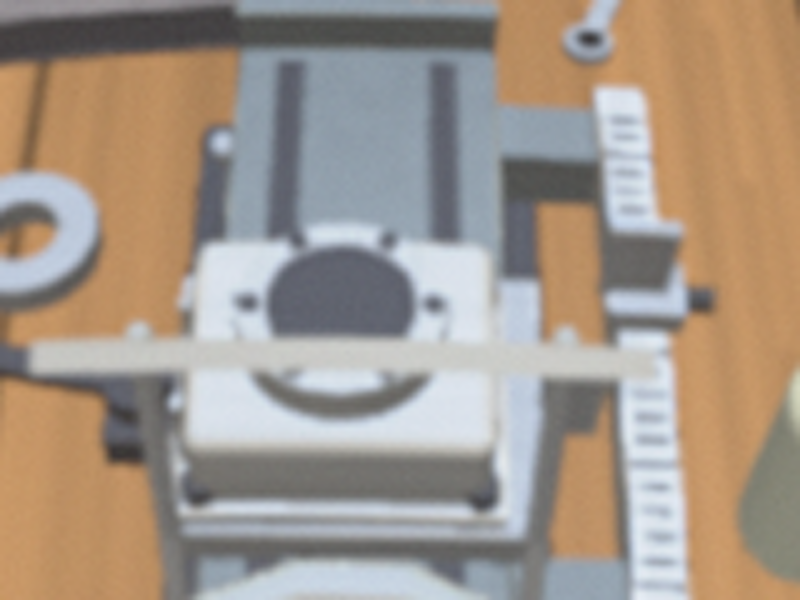

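```bash
python3 - <<'E'
from h import *
f=grab('wrist');t=grab('top')
ax=np.array([0,-np.sin(np.radians(35)),np.cos(np.radians(35))])
W=lambda x,y:(250+x/5,130+y/5); T=lambda x,y:(210+x/3.3,110+y/3.3)
hub,e=tri(ray(f,*W(345,330),True),ray(t,*T(655,202)));print('hub',hub,e)
h2=onz(f,*W(345,330),.151,True);print('hub z',h2, onz(t,*T(655,202),.151))
hub=(h2)
def onpl(o,d,h): return o+d*(ax@(hub+h*ax-o))/(ax@d)
ex=np.array([1,0,0]);ey=np.cross(ax,ex)
# wheel-rim points outer
for n,p,h in [('L',(78,320),-6),('R?',(598,240),-6),('T',(345,60),-6),('B',(345,577),-6),('mid',(609,335),36),('end',(620,368),57),('base',(592,300),2)]:
    q=onpl(*ray(f,*W(*p),True),h/1000)-hub; print(n,np.round([q@ex,q@ey],4),np.degrees(np.arctan2(q@ey,q@ex)))
print(tri(ray(f,*W(625,365),True),ray(t,*T(697,112))))
E
```

```text
hub [ 0.59003251 -0.13880979  0.14972374] [np.float64(0.0002472510662137151), np.float64(0.0002472510662138257)]
hub z [ 0.59026778 -0.13907141  0.151     ] [ 0.58952016 -0.13870473  0.151     ]
L [-0.0744  0.0002] 179.8322040836928
R? [0.0686 0.0246] 19.681912389857413
T [-0.0005  0.0728] 90.36750434021337
B [ 0.0003 -0.0783] -89.76962818528251
mid [0.0662 0.0113] 9.6952236048904
end [0.0658 0.0101] 8.727589713685862
base [0.0666 0.0099] 8.45168131323006
(array([ 0.65513438, -0.16444338,  0.20818013]), [np.float64(0.001378904657469943), np.float64(0.0013789046574698533)])
```

```bash
cat >> h.py <<'E'
hub=np.array([.590,-.139,.151]); AX=np.array([0,-np.sin(np.radians(35)),np.cos(np.radians(35))]); EX=np.array([1.,0,0]);EY=np.cross(AX,EX)
def wp(phi,h,r=.068): 
    a=np.radians(phi);return hub+r*(np.cos(a)*EX+np.sin(a)*EY)+h*AX
def wcoord(p):
    q=np.array(p)-hub; return 'r %.1f phi %.1f h %.1f'%(1e3*np.hypot(q@EX,q@EY),np.degrees(np.arctan2(q@EY,q@EX)),1e3*q@AX)
E
python3 - <<'E'
from h import *
rel(wp(9,.09),tilt())
rel(wp(9,.024),tilt())
E
```

```text
d mm [ 65.   44.4 164.7] a deg [0.08 1.   0.58]
d mm [ 66.1  44.3 230.7] a deg [0.08 1.   0.58]
```

```bash
python3 -m pendant '[{"dx":33,"dy":22,"dz":30,"ax":0,"ay":1,"az":0.6,"claw":60},{"dx":65,"dy":44,"dz":60,"ax":0,"ay":1,"az":0.6,"claw":60},{"dx":65,"dy":44,"dz":100,"ax":0,"ay":1,"az":0.6,"claw":60},{"dx":65,"dy":44,"dz":140,"ax":0,"ay":1,"az":0.6,"claw":60},{"dx":65,"dy":44,"dz":155,"ax":0,"ay":1,"az":0.6,"claw":60},{"dx":65,"dy":44,"dz":155,"ax":0,"ay":1,"az":0.6,"claw":60},{"dx":65,"dy":44,"dz":155,"ax":0,"ay":1,"az":0.6,"claw":60}]'
python3 - <<'E'
from h import *
grab('wrist','w7.png'); grab('side','s7.png')
print(wcoord(observe()['position']),observe()['qpos'])
rel(wp(9,.024),tilt())
E
```

```text
clock: 6.92
position: [0.6576, -0.1845, 0.2397]
tool_rot: [-2.532, 0.0, 0.003]
force: [0.8, 0.0, 0.3]
grip_width: 0.06
r 68.9 phi 10.3 h 101.2 [ 0.21712081  0.83216653  0.4352487   1.2501652  -0.81468183  1.54512291
  0.78670236]
d mm [-0.7  1.4 77.2] a deg [ 0.16 -0.06  0.09]
```

View pics/w7.png

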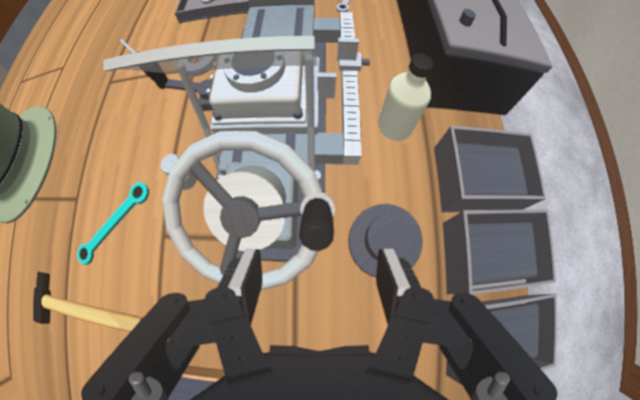

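```bash
python3 -m pendant '[{"dx":-1,"dy":1,"dz":30,"ax":0,"ay":0,"az":0,"claw":60},{"dx":-1,"dy":1,"dz":55,"ax":0,"ay":0,"az":0,"claw":60},{"dx":-1,"dy":1,"dz":77,"ax":0,"ay":0,"az":0,"claw":60},{"dx":-1,"dy":1,"dz":77,"ax":0,"ay":0,"az":0,"claw":60},{"dx":-1,"dy":1,"dz":77,"ax":0,"ay":0,"az":0,"claw":40},{"dx":-1,"dy":1,"dz":77,"ax":0,"ay":0,"az":0,"claw":20},{"dx":-1,"dy":1,"dz":77,"ax":0,"ay":0,"az":0,"claw":18},{"dx":-1,"dy":1,"dz":77,"ax":0,"ay":0,"az":0,"claw":18},{"dx":-1,"dy":1,"dz":77,"ax":0,"ay":0,"az":0,"claw":18}]' 25
python3 - <<'E'
from h import *
grab('wrist','w8.png')
s=observe();print(wcoord(s['position']),s['force'],s['moment'],s['grip_width'],s['qpos'])
E
```

```text
clock: 7.77
position: [0.6566, -0.145, 0.1763]
tool_rot: [-2.533, -0.001, -0.001]
force: [-1.5, -4.6, 7.4]
grip_width: 0.0234
r 67.3 phi 8.2 h 24.2 [-1.03294784 -3.67980349  7.85102672] [-0.50586191  0.38075447  0.26042555] 0.022943992166323625 [ 0.16526537  0.85968988  0.40893791  1.36982226 -0.84893731  1.40607002
  0.83258145]
```

View pics/w8.png

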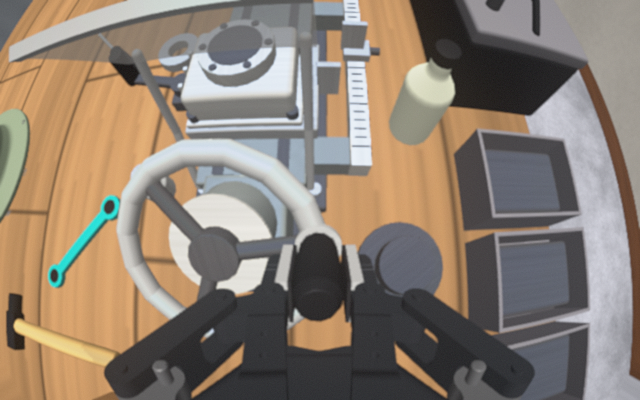

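```bash
cat >> h.py <<'E'
def circ(p0,ps):
    for p in ps:
        a,b=np.radians(p0),np.radians(p); print(p,'dx %.1f dy %.1f'%(68*(np.cos(b)-np.cos(a)),-68*(np.sin(b)-np.sin(a))))
E
python3 - <<'E'
from h import *
circ(9,range(19,110,10))
E
```

```text
19 dx -2.9 dy -11.5
29 dx -7.7 dy -22.3
39 dx -14.3 dy -32.2
49 dx -22.6 dy -40.7
59 dx -32.1 dy -47.6
69 dx -42.8 dy -52.8
79 dx -54.2 dy -56.1
89 dx -66.0 dy -57.4
99 dx -77.8 dy -56.5
109 dx -89.3 dy -53.7
```

```bash
python3 -m pendant '[{"dx":-2.9,"dy":-11.5,"dz":0,"ax":0,"ay":0,"az":0,"claw":18},{"dx":-7.7,"dy":-22.3,"dz":0,"ax":0,"ay":0,"az":0,"claw":18},{"dx":-14.3,"dy":-32.2,"dz":0,"ax":0,"ay":0,"az":0,"claw":18},{"dx":-22.6,"dy":-40.7,"dz":0,"ax":0,"ay":0,"az":0,"claw":18},{"dx":-32.1,"dy":-47.6,"dz":0,"ax":0,"ay":0,"az":0,"claw":18},{"dx":-42.8,"dy":-52.8,"dz":0,"ax":0,"ay":0,"az":0,"claw":18}]'
python3 - <<'E'
from h import *
grab('wrist','w9.png')
s=observe();print(wcoord(s['position']),s['force'],s['moment'],s['grip_width'],s['qpos'])
rel(wp(69,.024),tilt())
E
```

```text
clock: 8.32
position: [0.6142, -0.1017, 0.2065]
tool_rot: [-2.535, -0.003, -0.002]
force: [4.3, -9.0, 0.0]
grip_width: 0.0232
r 66.7 phi 70.3 h 24.4 [ 1.56807725 -6.00437205  0.95017782] [-1.4304252  -0.37573184 -0.18941514] 0.023272810507796046 [ 0.0994747   0.7334819   0.41777964  1.53964538 -0.83761009  1.35400927
  0.83489698]
d mm [ 1.9 -0.7  0.4] a deg [ 0.23 -0.13 -0.02]
```

View pics/w9.png

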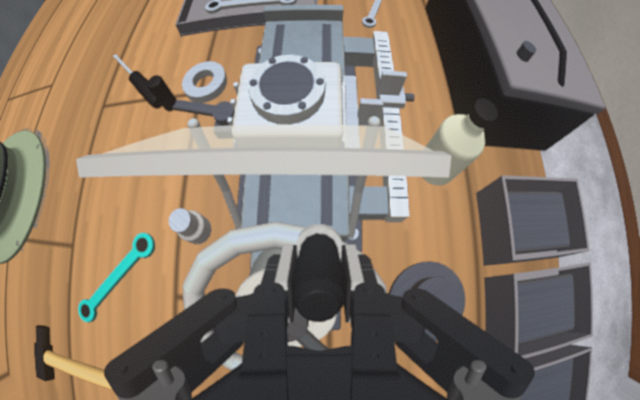

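```bash
python3 - <<'E'
from h import *
circ(69,range(79,170,10))
E
```

```text
79 dx -11.4 dy -3.3
89 dx -23.2 dy -4.5
99 dx -35.0 dy -3.7
109 dx -46.5 dy -0.8
119 dx -57.3 dy 4.0
129 dx -67.2 dy 10.6
139 dx -75.7 dy 18.9
149 dx -82.7 dy 28.5
159 dx -87.9 dy 39.1
169 dx -91.1 dy 50.5
```

```bash
python3 -m pendant '[{"dx":-11.4,"dy":-3.3,"dz":0,"ax":0,"ay":0,"az":0,"claw":18},{"dx":-23.2,"dy":-4.5,"dz":0,"ax":0,"ay":0,"az":0,"claw":18},{"dx":-35.0,"dy":-3.7,"dz":0,"ax":0,"ay":0,"az":0,"claw":18},{"dx":-46.5,"dy":-0.8,"dz":0,"ax":0,"ay":0,"az":0,"claw":18},{"dx":-57.3,"dy":4.0,"dz":0,"ax":0,"ay":0,"az":0,"claw":18},{"dx":-67.2,"dy":10.6,"dz":0,"ax":0,"ay":0,"az":0,"claw":18},{"dx":-75.7,"dy":18.9,"dz":0,"ax":0,"ay":0,"az":0,"claw":18},{"dx":-82.7,"dy":28.5,"dz":0,"ax":0,"ay":0,"az":0,"claw":18},{"dx":-87.9,"dy":39.1,"dz":0,"ax":0,"ay":0,"az":0,"claw":18},{"dx":-91.1,"dy":50.5,"dz":0,"ax":0,"ay":0,"az":0,"claw":18}]'
python3 - <<'E'
from h import *
grab('wrist','w10.png');grab('top','t10.png')
s=observe();print(wcoord(s['position']),s['force'],s['moment'],s['grip_width'],s['qpos'])
rel(wp(169,.024),tilt())
import cv2
a=cv2.imread('pics/w10.png')[:200,200:520]; cv2.imwrite('pics/w10z.png',cv2.resize(a,None,fx=2.5,fy=2.5,interpolation=cv2.INTER_CUBIC))
a=cv2.imread('pics/t10.png')[110:270,270:450]; cv2.imwrite('pics/t10z.png',cv2.resize(a,None,fx=3.5,fy=3.5,interpolation=cv2.INTER_CUBIC))
E
```

```text
clock: 9.2
position: [0.5224, -0.1425, 0.1779]
tool_rot: [-2.532, -0.001, -0.0]
force: [-2.3, 0.0, 10.5]
grip_width: 0.0229
r 68.8 phi 171.0 h 24.0 [-6.32223042 -6.28727594  6.69849796] [-0.87253213  0.91530929  0.6331735 ] 0.023009921950755408 [ 0.18629645  0.69230206  0.43079871  1.72932952 -0.80932564  1.29082123
  1.0179692 ]
d mm [ 1.2 -2.3  0. ] a deg [ 0.15 -0.08 -0.12]
```

View pics/w10z.png

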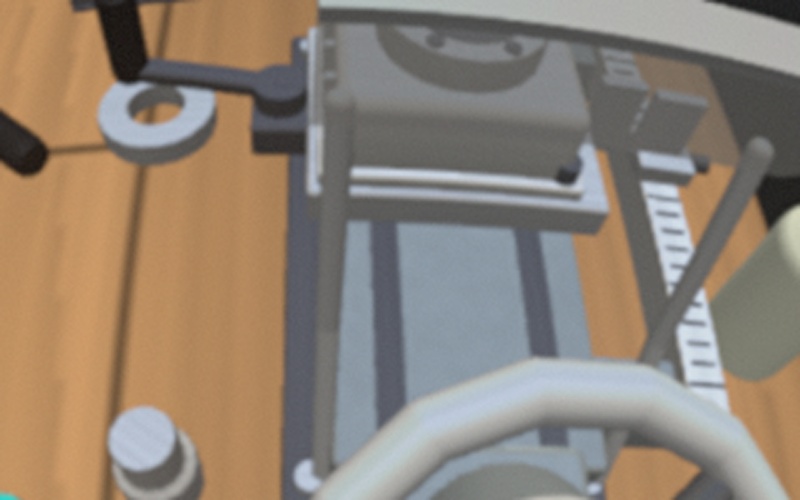

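View pics/t10z.png

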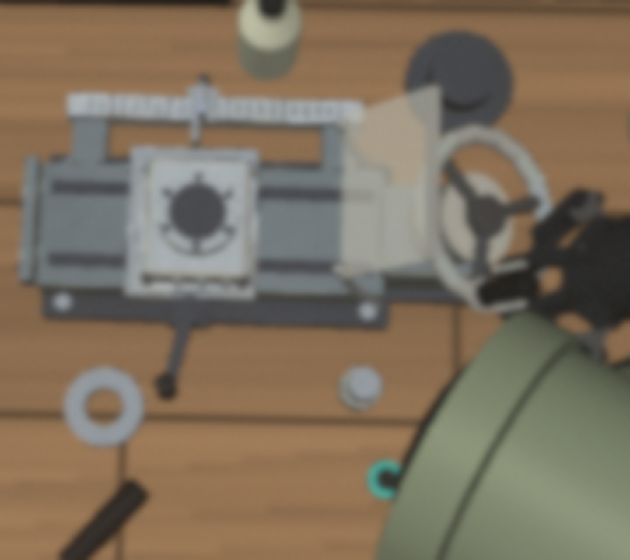

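```bash
python3 - <<'E'
import cv2
a=cv2.imread('pics/w10.png')[10:80,420:500]; cv2.imwrite('pics/w10y.png',cv2.resize(a,None,fx=8,fy=8,interpolation=cv2.INTER_CUBIC))
E
```

```text
(no output)
```

View pics/w10y.png

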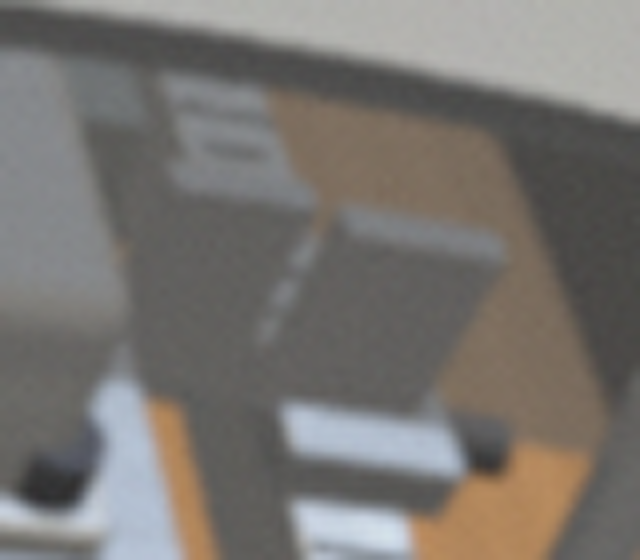

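```bash
python3 - <<'E'
from h import *
f=grab('wrist')
for p in [(315,210),(335,232),(335,210),(500,265),(505,242),(175,190),(170,168)]:
    print(p,np.round(onz(f,420+p[0]/8,10+p[1]/8,.12,True),4))
E
```

```text
(315, 210) [0.6752 0.0885 0.12  ]
(335, 232) [0.6771 0.0845 0.12  ]
(335, 210) [0.6785 0.0892 0.12  ]
(500, 265) [0.7034 0.0837 0.12  ]
(505, 242) [0.7059 0.0889 0.12  ]
(175, 190) [0.6539 0.0882 0.12  ]
(170, 168) [0.6543 0.0928 0.12  ]
```

```bash
python3 - <<'E'
from h import *
circ(169,[175,181,187,191])
E
```

```text
175 dx -1.0 dy 7.0
181 dx -1.2 dy 14.2
187 dx -0.7 dy 21.3
191 dx 0.0 dy 26.0
```

```bash
python3 -m pendant '[{"dx":-1,"dy":7,"dz":0,"ax":0,"ay":0,"az":0,"claw":18},{"dx":-1.2,"dy":14.2,"dz":0,"ax":0,"ay":0,"az":0,"claw":18},{"dx":-0.7,"dy":21.3,"dz":0,"ax":0,"ay":0,"az":0,"claw":18},{"dx":0,"dy":26,"dz":0,"ax":0,"ay":0,"az":0,"claw":18},{"dx":0,"dy":26,"dz":0,"ax":0,"ay":0,"az":0,"claw":18},{"dx":0,"dy":26,"dz":0,"ax":0,"ay":0,"az":0,"claw":18}]'
python3 - <<'E'
from h import *
grab('wrist','w11.png')
s=observe();print(wcoord(s['position']),s['force'],s['moment'],s['grip_width'])
a=cv2.imread('pics/w11.png')[0:100,420:520]; cv2.imwrite('pics/w11y.png',cv2.resize(a,None,fx=6,fy=6,interpolation=cv2.INTER_CUBIC))
E
```

```text
clock: 9.85
position: [0.5223, -0.1648, 0.1623]
tool_rot: [-2.534, 0.0, -0.001]
force: [-4.7, -5.7, 6.5]
grip_width: 0.0227
r 69.3 phi -167.8 h 24.1 [-5.64107461 -5.72650529  6.02857828] [-0.92758459  0.70915415  0.46520874] 0.023537894874744687
```

View pics/w11y.png

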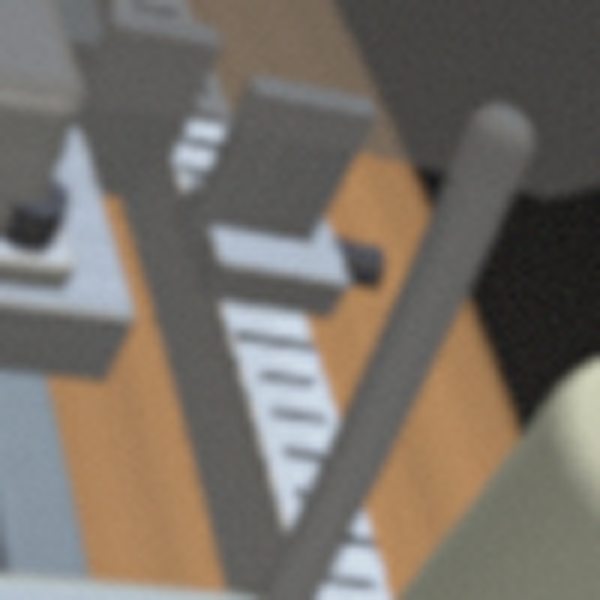

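```bash
python3 - <<'E'
from h import *
f=grab('wrist')
for p in [(115,27),(213,45),(218,38),(247,93),(365,122),(255,75),(373,103)]:
    print(p,np.round(onz(f,420+p[0]/6,p[1]/6,.12,True),4))
circ(191,[187,180,172,164,156,148,142,138])
E
```

```text
(115, 27) [0.6547 0.1021 0.12  ]
(213, 45) [0.6747 0.1016 0.12  ]
(218, 38) [0.6766 0.1043 0.12  ]
(247, 93) [0.6778 0.0881 0.12  ]
(365, 122) [0.7025 0.0863 0.12  ]
(255, 75) [0.6814 0.0943 0.12  ]
(373, 103) [0.7067 0.093  0.12  ]
187 dx -0.7 dy -4.7
180 dx -1.2 dy -13.0
172 dx -0.6 dy -22.4
164 dx 1.4 dy -31.7
156 dx 4.6 dy -40.6
148 dx 9.1 dy -49.0
142 dx 13.2 dy -54.8
138 dx 16.2 dy -58.5
```

```bash
python3 -m pendant '[{"dx":-0.7,"dy":-4.7,"dz":0,"ax":0,"ay":0,"az":0,"claw":18},{"dx":-1.2,"dy":-13,"dz":0,"ax":0,"ay":0,"az":0,"claw":18},{"dx":-0.6,"dy":-22.4,"dz":0,"ax":0,"ay":0,"az":0,"claw":18},{"dx":1.4,"dy":-31.7,"dz":0,"ax":0,"ay":0,"az":0,"claw":18},{"dx":4.6,"dy":-40.6,"dz":0,"ax":0,"ay":0,"az":0,"claw":18},{"dx":9.1,"dy":-49,"dz":0,"ax":0,"ay":0,"az":0,"claw":18},{"dx":13.2,"dy":-54.8,"dz":0,"ax":0,"ay":0,"az":0,"claw":18},{"dx":13.2,"dy":-54.8,"dz":0,"ax":0,"ay":0,"az":0,"claw":18},{"dx":13.2,"dy":-54.8,"dz":0,"ax":0,"ay":0,"az":0,"claw":18}]'
python3 - <<'E'
from h import *
grab('wrist','w12.png')
s=observe();print(wcoord(s['position']),s['force'],s['moment'],s['grip_width'])
a=cv2.imread('pics/w12.png')[0:100,410:510]; cv2.imwrite('pics/w12y.png',cv2.resize(a,None,fx=6,fy=6,interpolation=cv2.INTER_CUBIC))
E
```

```text
clock: 10.7
position: [0.536, -0.1189, 0.1944]
tool_rot: [-2.533, -0.001, -0.0]
force: [-4.4, -2.1, 10.4]
grip_width: 0.0233
r 68.0 phi 142.6 h 24.0 [-4.00514697 -2.81104939 10.59822234] [0.36841497 0.43765044 0.25320381] 0.022866899405754874
```

View pics/w12y.png

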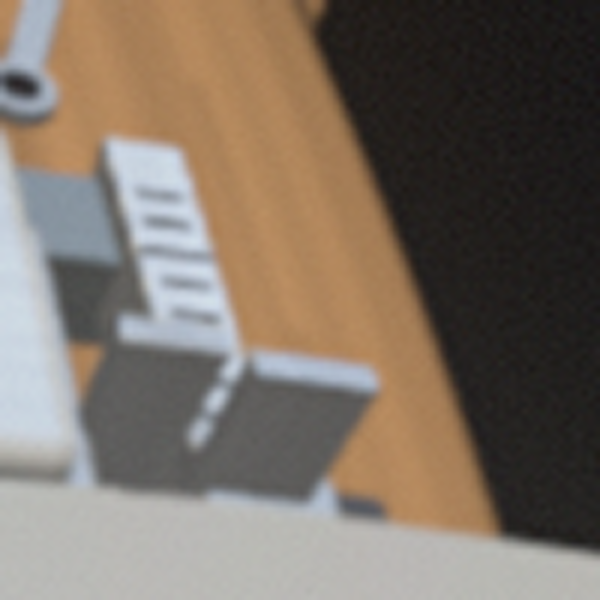

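```bash
python3 - <<'E'
from h import *
f=grab('wrist')
for p in [(118,340),(230,354),(125,316),(240,335),(245,373),(368,390),(254,352),(378,370)]:
    print(p,np.round(onz(f,410+p[0]/6,p[1]/6,.12,True),4))
# finer: vertical profiles
g=f['image'].astype(int).sum(2)//3
for u in [438,442,446,455,460,464,468]: print(u,g[48:70,u])
E
```

```text
(118, 340) [0.6541 0.093  0.12  ]
(230, 354) [0.6762 0.0929 0.12  ]
(125, 316) [0.6568 0.0994 0.12  ]
(240, 335) [0.6796 0.0982 0.12  ]
(245, 373) [0.6782 0.0886 0.12  ]
(368, 390) [0.7039 0.0887 0.12  ]
(254, 352) [0.6814 0.0943 0.12  ]
(378, 370) [0.7077 0.0943 0.12  ]
438 [198 213 207 190 180 185 189 186 179 153 111  90  90  91  91  90  91  91
  90  91  91  92]
442 [189 214 214 191 158 167 190 191 186 169 124  93  90  89  91  90  92  91
  93  97  97 111]
446 [203 213 215 209 185 174 192 195 193 184 158 118 106 129 139 131 152 186
 195 178 144 108]
455 [135 133 132 133 132 133 134 135 134 139 160 185 195 187 153 112  91  91
  92  94  94  94]
460 [136 137 138 138 139 138 138 136 130 130 141 165 186 192 181 138  98  91
  90  89  92  92]
464 [135 133 134 133 132 131 132 134 135 135 134 152 176 190 187 167 119  89
  88  90  89  93]
468 [136 137 137 137 138 138 137 135 137 134 131 138 162 184 193 181 146 105
  87  89  91  91]
```

```bash
python3 - <<'E'
from h import *
f=grab('wrist')
for p in [(438,57.3),(442,57.65),(446,58.45),(455,62.3),(460,62.95),(464,63.55),(468,64.15)]:
    print(p,np.round(onz(f,*p,.12,True),4))
print(wcoord(observe()['position']))
circ(142,[138,135,132,131,130])
E
```

```text
(438, 57.3) [0.664  0.0935 0.12  ]
(442, 57.65) [0.6688 0.0937 0.12  ]
(446, 58.45) [0.6735 0.0933 0.12  ]
(455, 62.3) [0.6834 0.0892 0.12  ]
(460, 62.95) [0.6897 0.0892 0.12  ]
(464, 63.55) [0.6947 0.0892 0.12  ]
(468, 64.15) [0.6998 0.0892 0.12  ]
r 68.0 phi 142.6 h 24.0
138 dx 3.1 dy -3.6
135 dx 5.5 dy -6.2
132 dx 8.1 dy -8.7
131 dx 9.0 dy -9.5
130 dx 9.9 dy -10.2
```

```bash
python3 -m pendant '[{"dx":3.1,"dy":-3.6,"dz":0,"ax":0,"ay":0,"az":0,"claw":18},{"dx":5.5,"dy":-6.2,"dz":0,"ax":0,"ay":0,"az":0,"claw":18},{"dx":8.3,"dy":-8.9,"dz":0,"ax":0,"ay":0,"az":0,"claw":18},{"dx":8.3,"dy":-8.9,"dz":0,"ax":0,"ay":0,"az":0,"claw":18},{"dx":8.3,"dy":-8.9,"dz":0,"ax":0,"ay":0,"az":0,"claw":18}]'
python3 - <<'E'
from h import *
f=grab('wrist','w13.png')
s=observe();print(wcoord(s['position']),s['force'],s['grip_width'])
a=cv2.imread('pics/w13.png')[0:100,410:510]; cv2.imwrite('pics/w13y.png',cv2.resize(a,None,fx=6,fy=6,interpolation=cv2.INTER_CUBIC))
g=f['image'].astype(int).sum(2)//3
def edge(x):
    # pixel where z=.12 face edge: scan along y at given world x
    ys=np.arange(.075,.11,.0005)
    v=[];
    for y in ys:
        u,w=proj(f,[x,y,.12],True); v.append(cv2.getRectSubPix(f['image'],(1,1),(u,w)).astype(float).mean())
    v=np.array(v); d=np.diff(v); i=d.argmax(); return ys[i]+.00025,v.round()[::4].astype(int)
for x in [.658,.662,.666,.670,.684,.69,.695,.70]: print(x,edge(x))
E
```

```text
clock: 11.27
position: [0.544, -0.112, 0.1992]
tool_rot: [-2.533, -0.001, -0.001]
force: [-5.6, -4.6, 9.7]
grip_width: 0.0235
r 67.8 phi 132.7 h 24.0 [-5.74042898 -3.2963643   9.25357232] 0.02334881583058458
0.658 (np.float64(0.09075000000000001), array([ 93,  94,  94,  94,  94,  93,  95, 117, 167, 194, 181, 137, 101,
        96,  96,  98,  96,  95]))
0.662 (np.float64(0.08925000000000001), array([ 93,  93,  92,  92,  93,  93,  93, 111, 164, 190, 180, 136, 103,
       100, 105, 106,  99,  97]))
0.666 (np.float64(0.08975000000000001), array([104,  98,  94,  91,  93,  92,  95, 119, 165, 187, 192, 207, 214,
       210, 204, 208, 213, 217]))
0.67 (np.float64(0.10525000000000002), array([ 96, 104, 101,  95,  95,  93,  92, 118, 166, 189, 168, 172, 208,
       210, 172, 161, 206, 214]))
0.684 (np.float64(0.09025000000000001), array([ 94,  92,  94,  95,  96,  95,  95, 133, 188, 197, 180, 147, 133,
       134, 134, 134, 134, 134]))
0.69 (np.float64(0.08975000000000001), array([ 92,  93,  92,  93,  93,  92,  91, 137, 185, 197, 175, 144, 136,
       138, 138, 137, 138, 137]))
0.695 (np.float64(0.08825000000000001), array([115,  98,  91,  93,  92,  91,  95, 135, 185, 193, 176, 146, 132,
       132, 133, 135, 139, 142]))
0.7 (np.float64(0.08925000000000001), array([139, 139, 137, 122, 102,  92,  92, 135, 184, 196, 178, 146, 137,
       138, 137, 137, 139, 139]))
```

View pics/w13y.png

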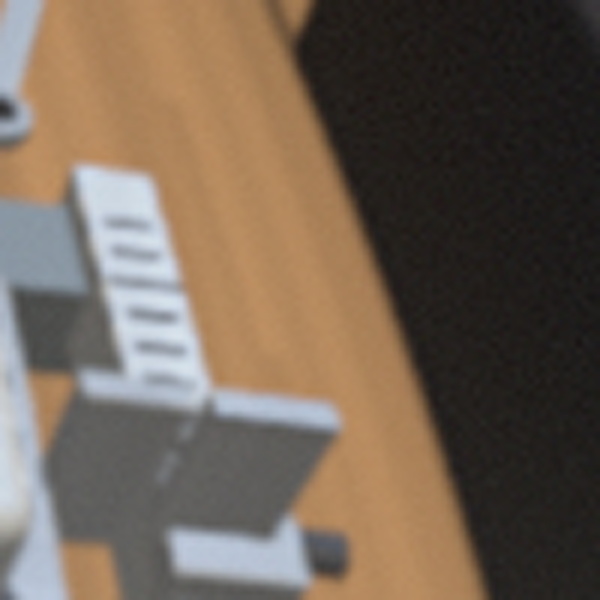

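Pointer fin and index fin tops now lie in one line (image around (150,388) and (275,410)), offset about +0.5 mm. Release and back out.

```bash
python3 -m pendant '[{"dx":0,"dy":0,"dz":0,"ax":0,"ay":0,"az":0,"claw":28},{"dx":0,"dy":0,"dz":0,"ax":0,"ay":0,"az":0,"claw":40},{"dx":0,"dy":0,"dz":0,"ax":0,"ay":0,"az":0,"claw":55},{"dx":0,"dy":0,"dz":0,"ax":0,"ay":0,"az":0,"claw":60},{"dx":0,"dy":0,"dz":-30,"ax":0,"ay":0,"az":0,"claw":60},{"dx":0,"dy":0,"dz":-70,"ax":0,"ay":0,"az":0,"claw":60},{"dx":0,"dy":0,"dz":-110,"ax":0,"ay":0,"az":0,"claw":60},{"dx":0,"dy":0,"dz":-150,"ax":0,"ay":0,"az":0,"claw":60},{"dx":0,"dy":0,"dz":-180,"ax":0,"ay":0,"az":0,"claw":60},{"dx":0,"dy":0,"dz":-180,"ax":0,"ay":0,"az":0,"claw":60}]'
python3 - <<'E'
from h import *
grab('wrist','w14.png')
s=observe();print(wcoord(s['position']),s['force'],s['position'])
a=cv2.imread('pics/w14.png')[30:270,210:530]; cv2.imwrite('pics/w14z.png',cv2.resize(a,None,fx=2.5,fy=2.5,interpolation=cv2.INTER_CUBIC))
E
```

```text
clock: 12.15
position: [0.5442, -0.2182, 0.35]
tool_rot: [-2.537, -0.004, -0.003]
force: [0.6, 0.1, -0.1]
grip_width: 0.0603
r 67.5 phi 132.8 h 205.2 [-0.01736949  0.88121259 -0.88237661] [ 0.54414636 -0.21613675  0.34753316]
```

View pics/w14z.png

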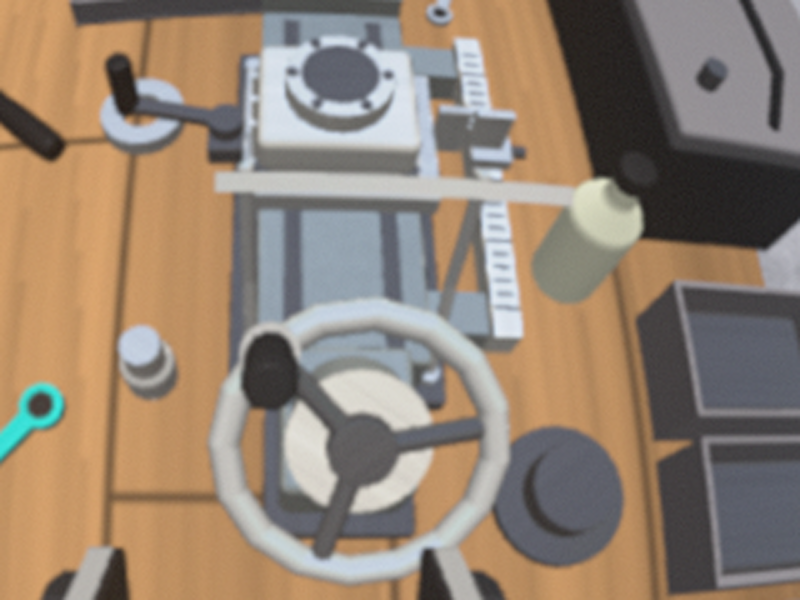

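```bash
python3 - <<'E'
from h import *
f=grab('wrist');t=grab('top','t14.png');s=grab('side','s14.png')
print(onz(f,210+118/2.5,30+63/2.5,.146,True), onz(f,210+230/2.5,30+120/2.5,.10,True))
a=t['image'][170:250,290:370]; cv2.imwrite('pics/t14z.png',cv2.resize(a,None,fx=7,fy=7,interpolation=cv2.INTER_CUBIC))
E
```

```text
[0.44850692 0.1097267  0.146     ] [0.51760211 0.09587419 0.1       ]
```

View pics/t14z.png

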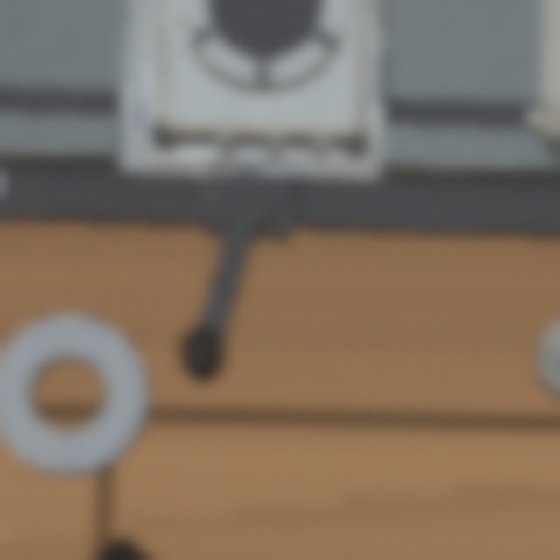

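View pics/s14.png

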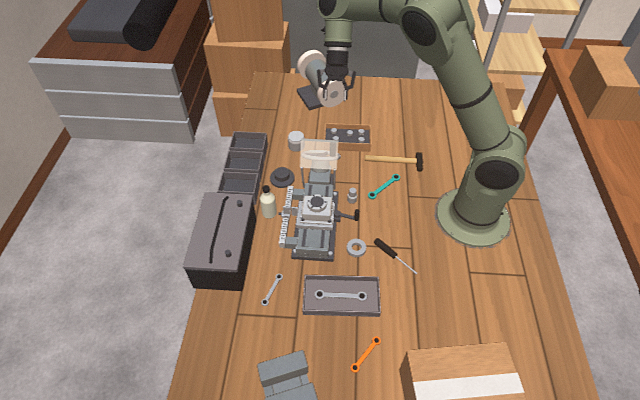

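```bash
python3 - <<'E'
from h import *
print(observe()['position'],observe()['qpos'])
rel([.46,-.18,.40],tilt())
rel([.448,.110,.30],down(44))
E
```

```text
[ 0.5439727  -0.21302273  0.3448071 ] [ 0.25236304  0.60947173  0.49693442  1.40344521 -0.71636214  1.65383404
  0.84264672]
d mm [-84.  -58.7 -26.1] a deg [ 0.03  0.11 -0.02]
d mm [ -95.6 -239.   222.1] a deg [-33.26 -13.31 -42.58]
```

```bash
python3 -m pendant '[{"dx":-40,"dy":-30,"dz":-15,"ax":0,"ay":0,"az":0,"claw":40},{"dx":-84,"dy":-59,"dz":-26,"ax":0,"ay":0,"az":0,"claw":40},{"dx":-96,"dy":-120,"dz":20,"ax":-7,"ay":-2.5,"az":-8,"claw":40},{"dx":-96,"dy":-239,"dz":150,"ax":-33.3,"ay":-13.3,"az":-42.6,"claw":40},{"dx":-96,"dy":-239,"dz":150,"ax":-33.3,"ay":-13.3,"az":-42.6,"claw":40},{"dx":-96,"dy":-239,"dz":222,"ax":-33.3,"ay":-13.3,"az":-42.6,"claw":40},{"dx":-96,"dy":-239,"dz":222,"ax":-33.3,"ay":-13.3,"az":-42.6,"claw":40},{"dx":-96,"dy":-239,"dz":222,"ax":-33.3,"ay":-13.3,"az":-42.6,"claw":40},{"dx":-96,"dy":-239,"dz":222,"ax":-33.3,"ay":-13.3,"az":-42.6,"claw":40},{"dx":-96,"dy":-239,"dz":222,"ax":-33.3,"ay":-13.3,"az":-42.6,"claw":40}]'
python3 - <<'E'
from h import *
rel([.447,.110,.20],down(44))
grab('wrist','w15.png')
print(observe()['qpos'])
E
```

```text
clock: 13.18
position: [0.4461, 0.1139, 0.2989]
tool_rot: [3.137, 0.001, 0.779]
force: [1.5, -0.2, -0.7]
grip_width: 0.0394
d mm [-2.1  3.  98.9] a deg [0.27 0.03 0.63]
[-0.58182625  0.18207915  0.21760734  1.937296   -0.03693301  1.02798328
  0.44173922]
```

View pics/w15.png

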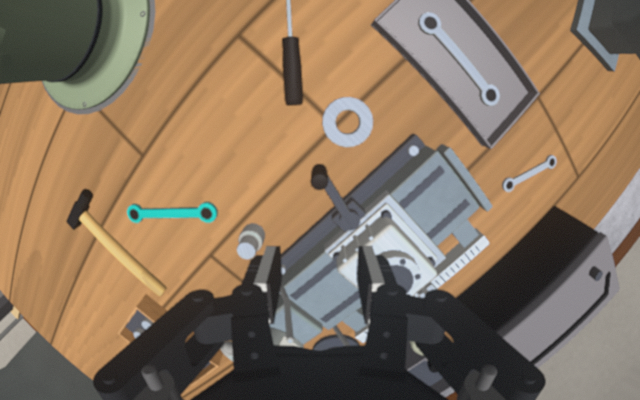

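```bash
python3 - <<'E'
from h import *
f=grab('wrist')
print(onz(f,319,171,.146,True),onz(f,350,217,.10,True))
rel([.447,.110,.20],down(44))
rel([.447,.110,.112],down(44))
E
```

```text
[0.43674582 0.12525974 0.146     ] [0.5102873  0.10389197 0.1       ]
d mm [-2.2  4.9 98.1] a deg [0.12 0.21 0.84]
d mm [ -1.9   4.7 186.1] a deg [0.12 0.21 0.84]
```

```bash
python3 - <<'E'
from h import *
f=grab('wrist','w16.png');t=grab('top')
np.save('v16.npy',f['view'])
s=observe();print(s['position'],s['tool_rot'],s['qd'].round(3))
print(onz(t,319,219,.146))
a=f['image'][110:250,270:430]; cv2.imwrite('pics/w16z.png',cv2.resize(a,None,fx=5,fy=5,interpolation=cv2.INTER_CUBIC))
for p in [(.4455,.1107,.146),(.437,.125,.146),(.513,.092,.146),(.674,.092,.12)]: print(p,proj(f,p,True),proj(t,p))
E
```

```text
[0.44682853 0.11047172 0.29958079] [3.14035836e+00 1.86923592e-03 7.71175683e-01] [ 0.048 -0.009  0.033 -0.012 -0.008  0.009  0.007]
[0.44865037 0.11168611 0.146     ]
(0.4455, 0.1107, 0.146) (np.float64(316.6598222620182), np.float64(185.11901340240718)) (np.float64(319.3226245059962), np.float64(220.12836263237583))
(0.437, 0.125, 0.146) (np.float64(320.78200680240315), np.float64(169.23360493008607)) (np.float64(314.1350645253682), np.float64(223.04653460582702))
(0.513, 0.092, 0.146) (np.float64(349.5459234971439), np.float64(240.37624586105883)) (np.float64(326.55324898338887), np.float64(196.47124227292124))
(0.674, 0.092, 0.12) (np.float64(427.1119430007962), np.float64(304.32705608671586)) (np.float64(327.93715520996756), np.float64(144.00443964911136))
```

View pics/w16z.png

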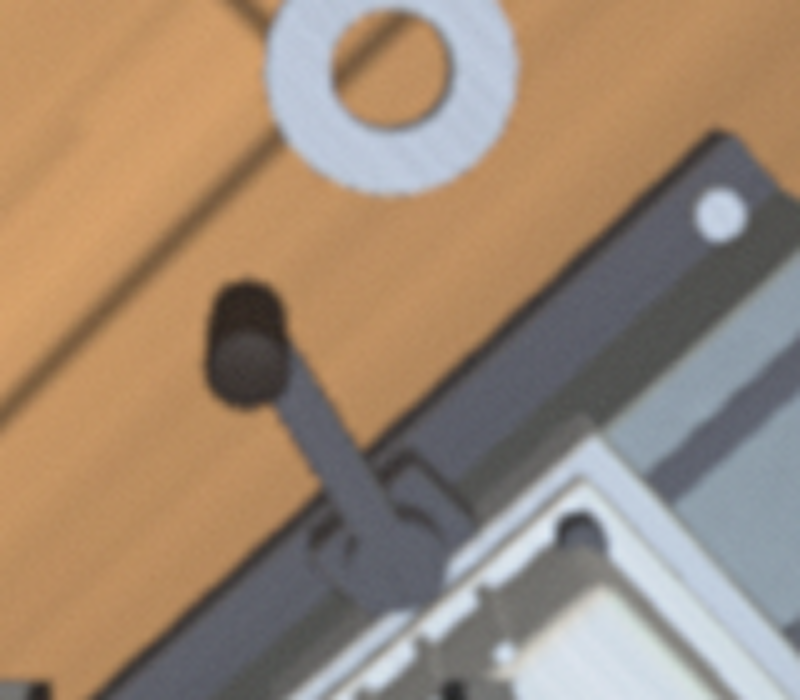

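```bash
python3 - <<'E'
from h import *
f=grab('wrist'); print(onz(f,319.4,182.5,.146,True))
rel([.4465,.111,.112],down(44))
x=np.array([.719,.695]);y=np.array([.695,-.719]);c0=np.array([.4465,.111])
for th in [.27,.4,.55,.7,.85,1.0,1.1,1.2,1.25,1.28]:
    h=np.array([.513,.092])+.07*np.array([-np.cos(th),np.sin(th)])
    d=h+.011*x-c0; print(th,(h+.011*x).round(4),'dx %.1f dy %.1f'%(1e3*d@x,1e3*d@y))
E
```

```text
[0.44748124 0.10952166 0.146     ]
d mm [  0.8  -2.1 188. ] a deg [0.08 0.06 0.01]
0.27 [0.4534 0.1183] dx 10.1 dy -0.4
0.4 [0.4564 0.1269] dx 18.2 dy -4.5
0.55 [0.4612 0.1362] dx 28.1 dy -7.9
0.7 [0.4674 0.1447] dx 38.5 dy -9.8
0.85 [0.4747 0.1522] dx 48.9 dy -10.0
1.0 [0.4831 0.1585] dx 59.4 dy -8.8
1.1 [0.4892 0.162 ] dx 66.1 dy -7.0
1.2 [0.4955 0.1649] dx 72.7 dy -4.7
1.25 [0.4988 0.1661] dx 75.9 dy -3.2
1.28 [0.5008 0.1667] dx 77.8 dy -2.3
```

```bash
python3 -m pendant '[{"dx":1,"dy":-2,"dz":40,"ax":0,"ay":0,"az":0,"claw":40},{"dx":1,"dy":-2,"dz":80,"ax":0,"ay":0,"az":0,"claw":40},{"dx":1,"dy":-2,"dz":115,"ax":0,"ay":0,"az":0,"claw":40},{"dx":1,"dy":-2,"dz":128,"ax":0,"ay":0,"az":0,"claw":40},{"dx":1,"dy":-2,"dz":128,"ax":0,"ay":0,"az":0,"claw":40},{"dx":1,"dy":-2,"dz":128,"ax":0,"ay":0,"az":0,"claw":40}]'
python3 - <<'E'
from h import *
f=grab('wrist','w17.png');print(observe()['force'],observe()['grip_width'])
rel([.4465,.111,.112],down(44))
E
```

```text
clock: 13.93
position: [0.4476, 0.1099, 0.1726]
tool_rot: [3.14, 0.001, 0.765]
force: [0.5, 0.6, 1.2]
grip_width: 0.0404
[0.9177481  0.63015758 0.28402806] 0.03996626996668894
d mm [-0.7 -1.7 61.4] a deg [ 0.15 -0.03 -0.14]
```

View pics/w17.png

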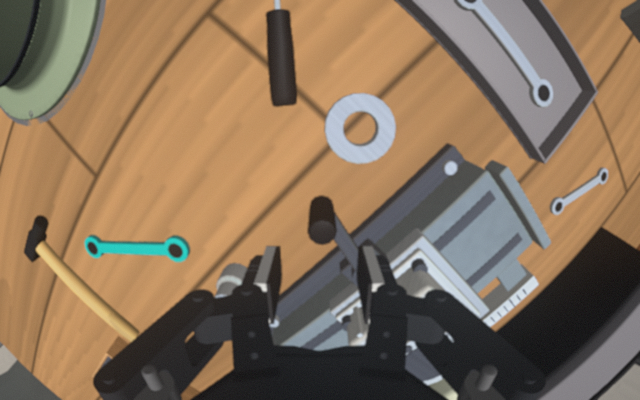

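```bash
python3 -m pendant '[{"dx":-0.5,"dy":-1.5,"dz":30,"ax":0,"ay":0,"az":0,"claw":40},{"dx":-0.5,"dy":-1.5,"dz":55,"ax":0,"ay":0,"az":0,"claw":40},{"dx":-0.5,"dy":-1.5,"dz":60,"ax":0,"ay":0,"az":0,"claw":40},{"dx":-0.5,"dy":-1.5,"dz":60,"ax":0,"ay":0,"az":0,"claw":40}]'
python3 - <<'E'
from h import *
f=grab('wrist','w18.png');print(observe()['force'],observe()['grip_width'])
rel([.4465,.111,.112],down(44))
E
```

```text
clock: 14.32
position: [0.4462, 0.1114, 0.1127]
tool_rot: [3.14, 0.001, 0.767]
force: [-0.0, 0.2, 0.7]
grip_width: 0.0402
[0.33853433 1.19835931 0.45527059] 0.0397361787932582
d mm [-0.5  0.3  1.6] a deg [ 0.14 -0.03 -0.06]
```

View pics/w18.png

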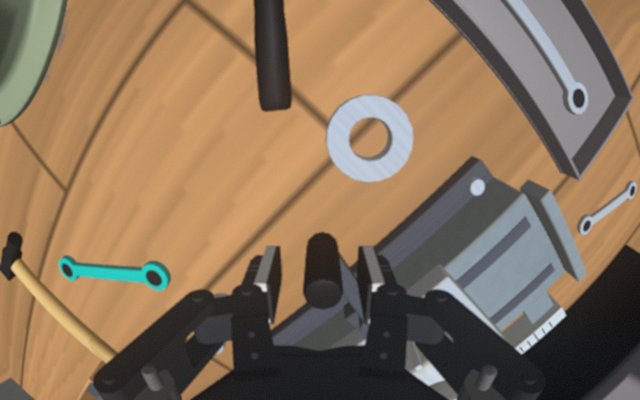

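Handle stands between the open pads (column 322). Sweep the arc.

```bash
python3 -m pendant '[{"dx":10,"dy":0,"dz":0,"ax":0,"ay":0,"az":0,"claw":40},{"dx":18,"dy":-4.5,"dz":0,"ax":0,"ay":0,"az":0,"claw":40},{"dx":28,"dy":-8,"dz":0,"ax":0,"ay":0,"az":0,"claw":40},{"dx":38.5,"dy":-10,"dz":0,"ax":0,"ay":0,"az":0,"claw":40},{"dx":49,"dy":-10,"dz":0,"ax":0,"ay":0,"az":0,"claw":40},{"dx":59.5,"dy":-9,"dz":0,"ax":0,"ay":0,"az":0,"claw":40},{"dx":66,"dy":-7,"dz":0,"ax":0,"ay":0,"az":0,"claw":40},{"dx":73,"dy":-5,"dz":0,"ax":0,"ay":0,"az":0,"claw":40},{"dx":73,"dy":-5,"dz":0,"ax":0,"ay":0,"az":0,"claw":40}]'
python3 - <<'E'
from h import *
f=grab('wrist','w19.png');t=grab('top','t19.png');s=observe();print(s['position'],s['force'],s['grip_width'])
a=t['image'][110:270,270:430]; cv2.imwrite('pics/t19z.png',cv2.resize(a,None,fx=3.7,fy=3.7,interpolation=cv2.INTER_CUBIC))
E
```

```text
clock: 15.12
position: [0.4966, 0.1665, 0.1124]
tool_rot: [3.139, -0.001, 0.768]
force: [-0.6, 0.7, -0.4]
grip_width: 0.0399
[0.49542698 0.1657424  0.11232475] [-0.39626371 -0.19399632 -0.07040429] 0.04012616572994984
```

View pics/w19.png

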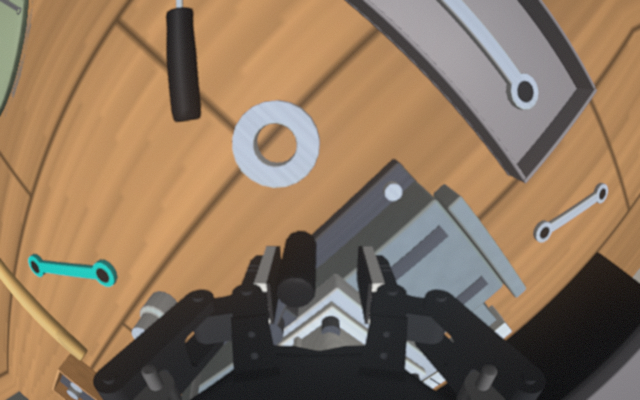

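View pics/t19z.png

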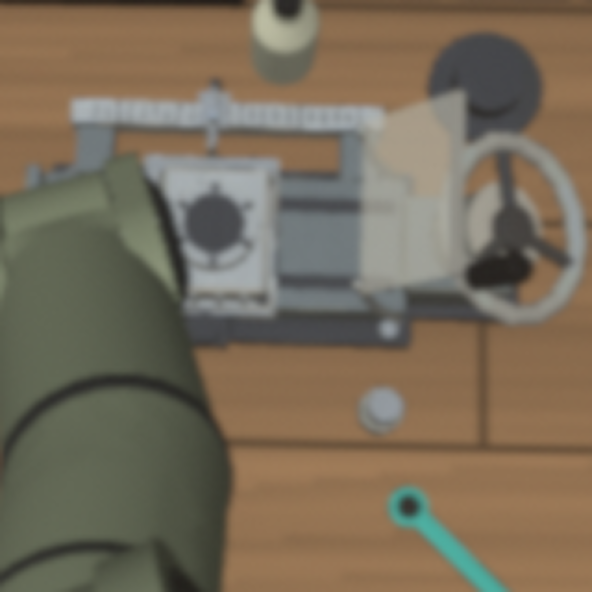

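```bash
python3 -m pendant '[{"dx":2.5,"dy":1.5,"dz":0,"ax":0,"ay":0,"az":0,"claw":40},{"dx":4.5,"dy":3,"dz":0,"ax":0,"ay":0,"az":0,"claw":40},{"dx":4.5,"dy":3,"dz":0,"ax":0,"ay":0,"az":0,"claw":40}]'
python3 - <<'E'
from h import *
f=grab('wrist','w20.png');s=observe();print(s['position'],s['force'])
h=onz(f,295,293,.146,True);print(h, np.arctan2(h[1]-.092,.513-h[0]))
a=f['image'][220:340,230:390]; cv2.imwrite('pics/w20z.png',cv2.resize(a,None,fx=5,fy=5,interpolation=cv2.INTER_CUBIC))
np.save('v20.npy',f['view'])
E
```

```text
clock: 15.47
position: [0.5009, 0.1668, 0.1125]
tool_rot: [3.139, -0.0, 0.767]
force: [0.3, 0.1, 0.6]
grip_width: 0.0403
[0.50072008 0.1668276  0.1125002 ] [ 0.72437892 -0.03809695 -0.43461068]
[0.49109146 0.16141451 0.146     ] 1.2650724638671813
```

View pics/w20z.png

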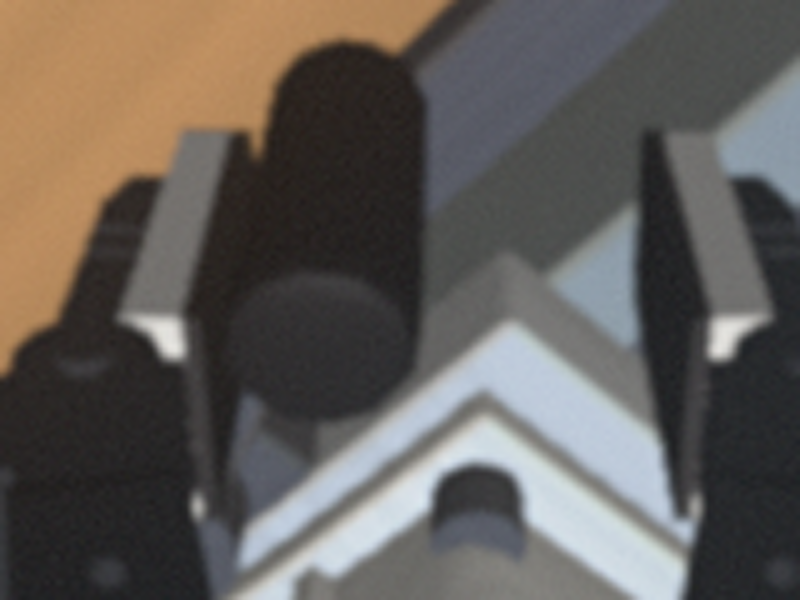

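```bash
python3 -m pendant '[{"dx":1.3,"dy":0.7,"dz":0,"ax":0,"ay":0,"az":0,"claw":40},{"dx":2.6,"dy":1.4,"dz":0,"ax":0,"ay":0,"az":0,"claw":40},{"dx":2.6,"dy":1.4,"dz":0,"ax":0,"ay":0,"az":0,"claw":40}]'
python3 - <<'E'
from h import *
s=observe();print(s['position'],s['force'])
rel([.4465,.15,.30],down(44))
E
```

```text
clock: 15.77
position: [0.5035, 0.1678, 0.1125]
tool_rot: [3.139, 0.0, 0.768]
force: [-0.0, 0.2, -0.2]
grip_width: 0.0399
[0.50351298 0.16782358 0.11247331] [-0.00872087  0.1887747  -0.23650995]
d mm [ -53.4  -26.3 -187.6] a deg [ 0.13  0.   -0.02]
```

```bash
python3 -m pendant '[{"dx":-5,"dy":0,"dz":0,"ax":0,"ay":0,"az":0,"claw":44},{"dx":-9,"dy":0,"dz":0,"ax":0,"ay":0,"az":0,"claw":44},{"dx":-9,"dy":0,"dz":-30,"ax":0,"ay":0,"az":0,"claw":44},{"dx":-9,"dy":0,"dz":-70,"ax":0,"ay":0,"az":0,"claw":44},{"dx":-20,"dy":-10,"dz":-110,"ax":0,"ay":0,"az":0,"claw":44},{"dx":-40,"dy":-20,"dz":-150,"ax":0,"ay":0,"az":0,"claw":44},{"dx":-40,"dy":-20,"dz":-200,"ax":0,"ay":0,"az":0,"claw":44},{"dx":-40,"dy":-20,"dz":-220,"ax":0,"ay":0,"az":0,"claw":44},{"dx":-40,"dy":-20,"dz":-220,"ax":0,"ay":0,"az":0,"claw":44},{"dx":-40,"dy":-20,"dz":-220,"ax":0,"ay":0,"az":0,"claw":44}]'
python3 - <<'E'
from h import *
f=grab('wrist','w21.png');s=observe();print(s['position'],s['force'],f['view'].shape)
np.save('v21.npy',f['view'])
a=f['image'][130:330,260:500]; cv2.imwrite('pics/w21z.png',cv2.resize(a,None,fx=3.3,fy=3.3,interpolation=cv2.INTER_CUBIC))
E
```

```text
clock: 16.6
position: [0.4606, 0.1547, 0.3339]
tool_rot: [3.139, -0.003, 0.768]
force: [0.8, -0.3, -1.0]
grip_width: 0.0441
[0.46007723 0.1545507  0.33245779] [-0.71497887 -0.05735638 -1.2219233 ] (4, 4)
```

View pics/w21z.png

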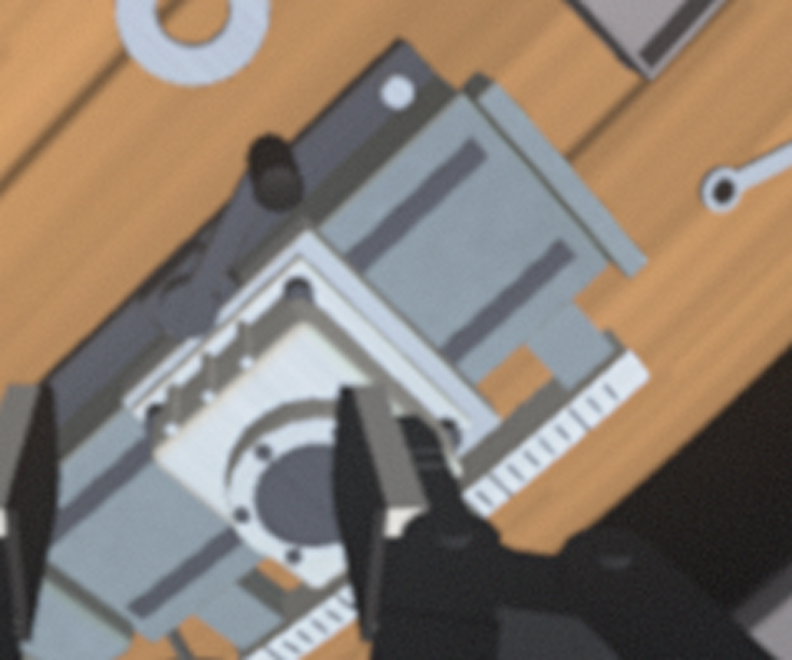

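```bash
python3 - <<'E'
from h import *
f=grab('wrist'); f['view']=np.load('v21.npy')
h=onz(f,344.2,187.6,.146,True);q=onz(f,260+188/3.3,130+303/3.3,.105,True)
print(h,q,np.arctan2(h[1]-.092,.513-h[0]),np.arctan2(h[1]-q[1],q[0]-h[0]))
rel([.50,-.10,.42],down(0))
rel([.40,.06,.40],down(0))
E
```

```text
[0.49289126 0.16216659 0.146     ] [0.51169096 0.09866314 0.105     ] 1.291691279097308 1.2829746150777341
d mm [-147.9  211.2  -87.8] a deg [1.200e-01 1.000e-02 4.397e+01]
d mm [-108.7   26.6  -68.2] a deg [1.200e-01 1.000e-02 4.397e+01]
```

```bash
python3 - <<'E'
from h import *
rel([.46,.0,.44],down(22))
rel([.535,-.17,.40],tilt())
E
```

```text
d mm [-107.2  111.5 -108. ] a deg [ 0.11  0.03 21.97]
d mm [-171.3  285.8  -67.7] a deg [33.36 13.43 42.57]
```

```bash
python3 -m pendant '[{"dx":-20,"dy":20,"dz":-36,"ax":0,"ay":0,"az":5,"claw":44},{"dx":-40,"dy":40,"dz":-72,"ax":0,"ay":0,"az":10,"claw":44},{"dx":-70,"dy":70,"dz":-100,"ax":0,"ay":0,"az":16,"claw":44},{"dx":-107,"dy":111,"dz":-108,"ax":4,"ay":2,"az":22,"claw":44},{"dx":-140,"dy":160,"dz":-108,"ax":12,"ay":5,"az":28,"claw":44},{"dx":-171,"dy":286,"dz":-68,"ax":33.4,"ay":13.4,"az":42.6,"claw":44},{"dx":-171,"dy":286,"dz":-68,"ax":33.4,"ay":13.4,"az":42.6,"claw":44},{"dx":-171,"dy":286,"dz":-68,"ax":33.4,"ay":13.4,"az":42.6,"claw":44},{"dx":-171,"dy":286,"dz":-68,"ax":33.4,"ay":13.4,"az":42.6,"claw":44},{"dx":-171,"dy":286,"dz":-68,"ax":33.4,"ay":13.4,"az":42.6,"claw":44}]'
python3 -m pendant '[{"dx":0,"dy":0,"dz":0,"ax":0,"ay":0,"az":0,"claw":44},{"dx":0,"dy":0,"dz":0,"ax":0,"ay":0,"az":0,"claw":44},{"dx":0,"dy":0,"dz":0,"ax":0,"ay":0,"az":0,"claw":44}]'
python3 - <<'E'
from h import *
f=grab('wrist','w22.png');s=observe();print(s['position'],s['force'])
np.save('v22.npy',f['view'])
a=f['image'][20:260,210:530]; cv2.imwrite('pics/w22z.png',cv2.resize(a,None,fx=2.5,fy=2.5,interpolation=cv2.INTER_CUBIC))
a=f['image'][30:130,380:480]; cv2.imwrite('pics/w22y.png',cv2.resize(a,None,fx=6,fy=6,interpolation=cv2.INTER_CUBIC))
E
```

```text
clock: 17.53
position: [0.5362, -0.1725, 0.3984]
tool_rot: [-2.525, 0.003, -0.005]
force: [0.7, 0.5, 0.4]
grip_width: 0.0441
clock: 17.78
position: [0.5357, -0.1697, 0.3996]
tool_rot: [-2.53, 0.002, -0.001]
force: [-0.0, 0.8, 0.2]
grip_width: 0.0443
[ 0.53578083 -0.16881878  0.400655  ] [-0.64039541 -0.23882041  0.76836247]
```

View pics/w22z.png

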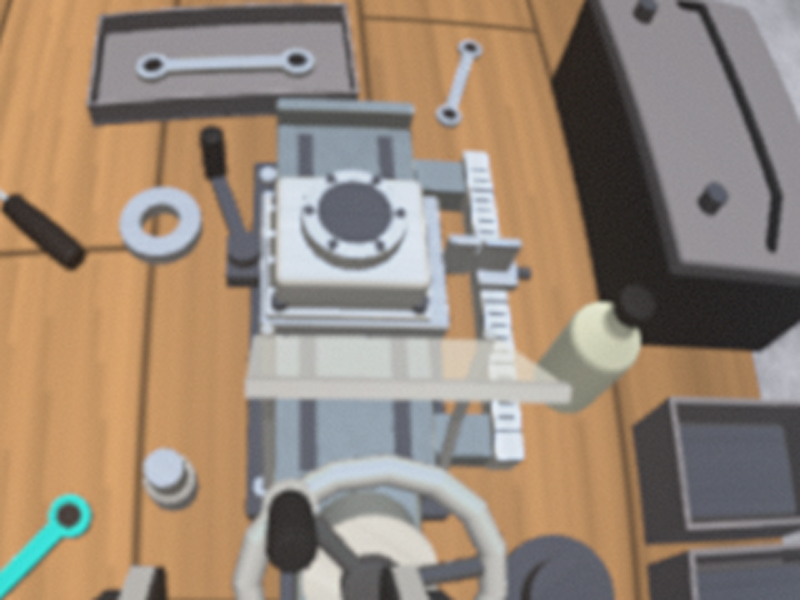

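View pics/w22y.png

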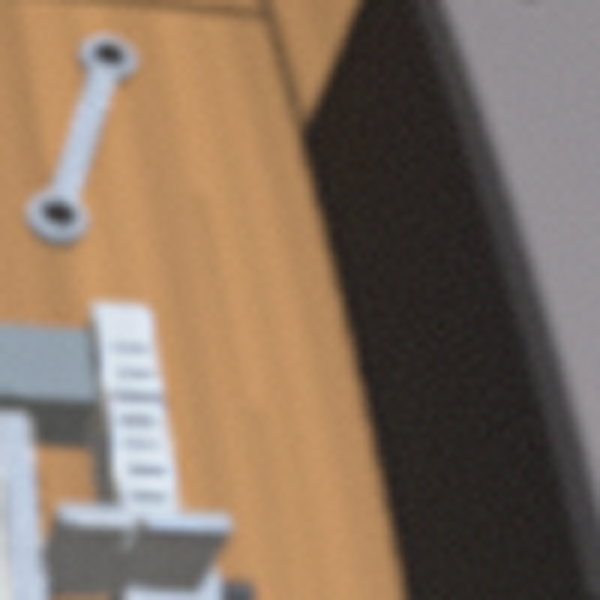

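```bash
python3 - <<'E'
from h import *
f=grab('wrist'); f['view']=np.load('v22.npy'); img=cv2.imread('pics/w22.png')
ys=np.arange(.078,.102,.001)
for x in [.660,.665,.67,.685,.69,.697]:
    print(x,[int(cv2.getRectSubPix(img,(1,1),proj(f,[x,y,.12],True)).astype(float).mean()) for y in ys])
for phi in [125,132,139]:
  for h in [.002,.057]: 
    u,v=proj(f,wp(phi,h),True); print(phi,h,(u-210)*2.5,(v-20)*2.5)
E
```

```text
0.66 [100, 100, 100, 100, 99, 99, 100, 100, 104, 110, 123, 142, 162, 183, 195, 200, 199, 192, 182, 168, 157, 148, 142, 140]
0.665 [99, 99, 98, 99, 99, 98, 98, 97, 101, 111, 126, 151, 174, 192, 204, 203, 200, 188, 176, 160, 146, 137, 130, 130]
0.67 [100, 100, 101, 102, 104, 103, 101, 100, 101, 112, 125, 151, 177, 193, 208, 203, 198, 182, 167, 147, 127, 117, 107, 106]
0.685 [101, 101, 102, 102, 101, 100, 99, 99, 98, 103, 121, 142, 170, 193, 204, 213, 216, 219, 218, 214, 205, 197, 195, 193]
0.69 [99, 99, 100, 101, 100, 99, 99, 98, 99, 100, 121, 141, 169, 197, 204, 211, 209, 207, 207, 207, 206, 205, 205, 206]
0.697 [115, 107, 104, 101, 99, 98, 97, 96, 99, 103, 121, 144, 166, 188, 198, 201, 196, 185, 174, 163, 155, 150, 148, 147]
125 0.002 303.59304259600844 486.80711285965856
125 0.057 308.2908619977421 533.0599831420799
132 0.002 290.5975912527207 496.36426805898566
132 0.057 293.30773689047135 543.772864287031
139 0.002 279.0495729726962 507.18466098218806
139 0.057 280.0195282378007 555.8445973298633
```

```bash
python3 - <<'E'
from h import *
print(job_done()); print(observe()['clock'])
E
```

```text
the job is handed in; nothing more can be done
None
the job is handed in; nothing more can be done
```

The job is done and handed in at about 18 s on the robot's clock, well inside the 72 s limit. `job_done()` gives no verdict, so everything below comes from my own checks.

- **Spanner:** it lies flat in the tray, released. I measured its middle about 7–10 mm from the tray's centre.
- **Pointer:** I wound it counter-clockwise to about 13 mm past the index, then brought it back clockwise. The last picture shows the two fins in line within about 0.5 mm.
- **Wheel play:** I finished turning clockwise. The crank's total turn back matches the full 0.5 rad of play plus the saddle's travel. After I let go, the crank was still at about 132°, where I left it, so the play should still be taken up clockwise. I could not read that joint directly.
- **Lock lever:** it measures about 1.28 rad, close to its 1.3 rad stop. I felt no clear reaction force at the stop, so that figure rests on the picture alone.
- **Index and bystanders:** the bystanders still in view at the end looked undisturbed. The index read the same before and after I swung the lever. The earlier readings, from blurrier views, scattered by about 4 mm because of the camera calibration. The robot never touched the index.
- **At hand-in:** the arm was standing clear of everything.

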